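Hook the meal tote forward to the stop

TASK

The red tote of packed meals has been pushed deep under the wire rack. Pick up the pull hook, drop its tip behind the tote's front wall and draw the tote slowly forward until you feel it come up firmly, square and gently, against the yellow stop, its bumper pressed home, and leave it touching there; then unhook it and lay the hook gently back, flat on its grey rest. Move the tote only with the hook, keep it level, and do not yank, knock the rack or disturb the can, boxes and jar.

Things in the scene. Friction and masses are not known exactly. Their poses are not given: they have to be found in the camera images.
- rack: Wire rack standing on the counter, fixed. Origin on the counter at the middle of its open mouth; x points into its depth (away from the mouth), z up. Wire roof from x 0 to 280 mm, underside 155 mm above the counter, 210 mm wide; posts at y +-105 mm, 12 mm thick. A 6 mm thick grey floor plate (200 mm wide) runs from x -140 to 280 mm; on it two guide rails 25 mm high, inner faces at y +-82 mm, run from x -100 to 280 mm and guide the tote.
- tote: Red open tote holding white meal boxes, 170 (x) x 150 (y) x 65 mm high, walls 5 mm, loose on the rack's floor plate between the guide rails; about 0.6 to 0.85 kg, friction not known: it takes about 3 to 6 N to drag it. Origin at the centre of its underside; x points into the rack, so its front wall (outer face at x -85 mm) faces the mouth. Behind the front wall there is a free gap of 45 mm (x -80 to -35 mm) before the meal boxes, whose tops are 50 mm above the underside.
- tote_lip (a point): The middle of the top edge of the tote's front wall (5 mm thick), the lip to hook.
- stop: Stop before the tote: fixed slotted track, origin on the floor plate's top at its centre line, x into the rack. On it a yellow-black block (150 wide, 45 mm high) is clamped anywhere: its place is not measured. Its black bumper plate gives 3 mm under 0.3 to 1.2 N (tote friction holds that), then is solid. Plate face towards the tote, pressed home: somewhere between x 17 and 67 mm (free: 3 mm more).
- rest: Grey tool rest with a flat black rubber top, fixed on the counter, 110 (x) x 80 (y) x 45 mm high. Origin at the centre of its underside.
- hook: Pull hook, 0.16 kg: orange handle 120 long (x) x 24 wide (y) x 34 mm high, origin at the centre of the handle's flat underside, z up. A 9 mm thick steel rod leaves the handle's front end (x 60 mm) at z 17 mm, runs along +x to x 240 mm and there turns straight down to z -19.5 mm (the tip). Lies with the handle flat on top of the rest, tip overhanging freely.
- hook_grip (a point): Where to grip the hook from above: on the handle near its balance point, 15 mm ahead of the hook's origin and 20 mm above the handle's underside; fingers close along the hook's y (24 mm).
- hook_tip (a point): The lower end of the hook's down-turned tip, at x 240, z -19.5 mm of the hook. The tip rod is 9 mm thick; 32 mm of it hang below the horizontal rod.
- can: Bystander: steel can with green label, 66 mm across, 100 mm high. Origin at the centre of its underside.
- boxes: Bystander: stack of two white hinged meal boxes, 100 x 100 x 100 mm. Origin at the centre of the underside.
- jar: Bystander: amber jar with red cap, 64 mm across, 85 mm high. Origin at the centre of its underside.
Not all that is in view belongs to the job. What is shaped like the rest but blue is not meant.

How it is judged:
By the outcome, as a careful person would: the job done as asked, in the order asked, and still so for the second after the job is handed in, with the robot touching nothing.
It also fails if it takes over 72 s, if anything falls off the work surface, if the arm or the gripper's body presses on something with over 40 N, if the wrist force passes 120 N, or if a joint passes its speed limit or range.

ROBOT

A 7-joint arm with a two-finger parallel gripper is mounted at the origin on the work surface. World frame = base frame: x ahead of the robot, y to its left, z up, the work surface at z = 0. Lengths are in m, angles in rad, forces in N, time in s.
With the tool pointing down it reaches from about 0.4 to 0.85 m from the base axis. Payload 10.4 kg.
Tool frame: the origin (TCP) lies at the very end of the fingers, on their centre line; the grasp point (between the pads) lies 19 mm behind it; z points along the fingers, y is the direction in which the jaws open and shut (so a half turn about z gives the same grasp; the last joint's range is limited). The gripper opens to 87 mm and grips with 3 to 60 N. Pads are 19 mm wide; open, the fingers measure 117 mm over their backs; the gripper's body (75 mm by 190 mm) begins 51 mm behind the grasp point.
Start: joints at [1.27, 0.332, -0.065, 1.46, 0.022, 1.35, -0.088], TCP at [0.171, -0.601, 0.183] pointing down, gripper open.
Joint ranges: [-2.6, 2.6], [-0.5, 2.12], [-1.47, 1.34], [0.16, 2.42], [-1.27, 4.41], [0.06, 2.06], [-2.6, 2.6]. Speed limits (rad/s): [2.22, 2.22, 2.79, 2.79, 3.14, 3.14, 3.14].

INTERFACE

Orientations are given as a unit quaternion [w, x, y, z].
In Python, from cell import status, snapshot, finish_job, masks_of gives the robot as it stands. The module is installed in compiled form; this text tells all that it offers.
- The arm moves only by the shell command python3 -m crank 'ROWS'. ROWS is JSON, a list of rows, each an object with "hand": the opening, from -1 (shut) to 1 (fully open), so that 0 is half open; "travel": the shift along the tool's x, y, z scaled (see below), a list of three; "rotation": the turn, a rotation vector about the tool's x, y, z scaled (see below), a list of three. A call has 1 to 8 rows; each row shifts and turns the commanded pose from where the row before left it, along the tool's axes as they then stand; what a row does not reach is not made up. The controller multiplies each number of a shift by 2 cm and each number of a turn by 0.12 rad. A row lasts 1/10 s, in which the tool goes at most 50 mm and 8.59 degrees, less where a joint would pass 70% of its speed; a pose out of reach is approached as far as the arm can. A call with a number of a shift or a turn outside -1 to 1 is refused whole. A call with a gripper value outside its range is refused whole. The fingers move at their own pace and stop on an object; the grip force is fixed at half the most. Time passes only in rows, so rows that do not move let the fingers close. It gives the time, the measured TCP pose, the force and the opening at its end, in the units of the state.
- status.get_obs(): the state, without advancing time (a new reading comes with each control period).
- snapshot(name): name is "side" or "top" or "wrist"; returns a dict with "image" (384x512x3 uint8, blue, green, red), "fx", "fy", "cx", "cy" (pixels), "D" ([k1, k2, p1, p2, k3] as OpenCV has them; the pictures are not rectified), "pose" (4x4, takes a point from camera to world coordinates). Camera axes: x right, y up, looking along -z (the intrinsics and any distortion apply to the point x, -y, -z); pixel columns grow to the right and rows downward; lengths in m; the calibration is good to about 2 mm. A picture is of the moment at which its call begins. There is no depth.
- finish_job(): hands the job in, once; it reports no verdict.
Trained networks look in the newest picture that a camera, given by its name, has taken for a name from the list of things; names that differ only in an ending like _2 or _b are one class to them, and where a whole thing is asked for, a point or a joint stands for the part that bears it (a point fixed in the world has none). Each returns a list of dicts, best first, with "score" (0 to 1); they miss things now and then, are a little off and sometimes report something else, mostly with a low value. They report only what shows in the picture. A call takes as long as a camera call. They do not tell look-alikes from the thing itself.
- masks_of(label, camera): "pixels" (384x512 bool, what is visible of it) and "point" ([column, row] in pixels, amid what is visible of it).
The state is a dict: "clock": time; "joint_pos": joint angles; "qd": joint speeds; "joint_efforts": joint torques, N m; "eef_pos": TCP position; "tcp_rot": TCP orientation; "wrist_force": force on the tool from outside, world axes, zero at the start; "wrist_torque": the same for the moment, N m; "gripper_width": opening from 0.0 (shut) to 1.0 (fully open).
Only numpy, scipy, OpenCV 4.12 (cv2) and the standard library are available. Lean on these libraries where they do the work, as an engineer would, in place of code of your own. Each camera call takes 0.05 s, during which the arm holds its last target.

## Working session

There is one attempt and no reset: what is moved stays moved. The work goes in short steps, Python scripts to look and compute and a shell command to move; the robot and the scene stay as the last step left them, time stands still between calls to the robot, and variables do not carry over. Pictures are saved under pics/ and viewed, and the job is handed in when it is done.

```bash
mkdir -p pics; ls; cat > h.py <<'E'
import numpy as np, cv2
from cell import status, snapshot, masks_of
def save(n,f):
    s=snapshot(n); cv2.imwrite(f'pics/{f}.png',s['image']); return s
def px2ray(s,uv):
    K=np.array([[s['fx'],0,s['cx']],[0,s['fy'],s['cy']],[0,0,1]])
    p=cv2.undistortPoints(np.array([[uv]],float),K,np.array(s['D'],float)).ravel()
    P=np.array(s['pose']); d=P[:3,:3]@np.array([p[0],-p[1],-1.]); return P[:3,3],d
def atz(s,uv,z):
    o,d=px2ray(s,uv); return o+d*(z-o[2])/d[2]
def proj(s,X):
    K=np.array([[s['fx'],0,s['cx']],[0,s['fy'],s['cy']],[0,0,1]])
    P=np.array(s['pose']); c=(np.atleast_2d(X)-P[:3,3])@P[:3,:3]
    c=c*[1,-1,-1]
    return cv2.projectPoints(c,np.zeros(3),np.zeros(3),K,np.array(s['D'],float))[0].reshape(-1,2)
def tri(rays):
    A=np.zeros((3,3));b=np.zeros(3)
    for o,d in rays:
        d=d/np.linalg.norm(d);M=np.eye(3)-np.outer(d,d);A+=M;b+=M@o
    return np.linalg.solve(A,b)
E
python3 - <<'E'
from h import *
for n in ['side','top','wrist']:
    s=save(n,n+'0'); print(n,np.round(s['pose'],3).tolist(),s['fx'],s['cx'],s['cy'],s['D'])
    for l in ['rack','tote','stop','rest','hook','hook_tip','hook_grip','tote_lip','can','boxes','jar']:
        try: r=masks_of(l,n)
        except Exception as e: print(l,e); continue
        print(l,[(round(q['score'],2),np.round(q['point']).tolist(),int(q['pixels'].sum())) for q in r])
print(status.get_obs())
E
```

```text
pics
side [[-0.992, 0.098, -0.084, 0.497], [-0.129, -0.711, 0.691, 0.62], [0.008, 0.696, 0.718, 0.793], [0.0, 0.0, 0.0, 1.0]] 381.41368358603745 255.98526410596907 187.26085866184584 [-0.11159859  0.          0.          0.          0.        ]
rack [(0.97, [230.0, 273.0], 9348), (0.62, [289.0, 142.0], 608)]
tote [(0.85, [226.0, 288.0], 4727)]
stop [(0.81, [263.0, 215.0], 933)]
rest [(0.82, [333.0, 147.0], 891), (0.69, [287.0, 139.0], 626)]
hook [(0.94, [276.0, 138.0], 436)]
hook_tip [(0.69, [280.0, 134.0], 311), (0.16, [174.0, 221.0], 1809)]
hook_grip [(0.77, [277.0, 139.0], 469)]
tote_lip [(0.85, [226.0, 285.0], 5002)]
can [(0.74, [209.0, 184.0], 555), (0.67, [244.0, 126.0], 554)]
boxes []
jar [(0.74, [242.0, 125.0], 523), (0.31, [206.0, 184.0], 616)]
top [[-0.01, 0.988, -0.152, 0.427], [-1.0, -0.007, 0.02, -0.073], [0.019, 0.152, 0.988, 0.917], [0.0, 0.0, 0.0, 1.0]] 364.7722705353838 257.4642841823243 194.41304656125766 [-0.04863117  0.          0.          0.          0.        ]
rack [(0.8, [175.0, 188.0], 11328)]
tote [(0.81, [133.0, 176.0], 4490)]
stop [(0.96, [226.0, 198.0], 
[... 727 characters left out ...]
[ 1.27039421,  0.3321771 , -0.06471835,  1.46011427,  0.02160824,
        1.34990004, -0.08851262]), 'qd': array([-3.83520095e-04, -6.27575858e-04, -6.56151470e-04,  4.80686756e-04,
       -1.05253852e-03, -6.52286380e-04, -3.07566053e-05]), 'joint_efforts': array([ 4.49682939e-04, -6.23032880e+01,  2.43215117e-02, -3.90116751e+01,
       -6.13236381e-02,  3.19644785e-02,  6.27746260e-06]), 'eef_pos': array([ 0.17143288, -0.60104928,  0.18308306]), 'tcp_rot': array([4.61984723e-05, 9.90368050e-01, 1.38459825e-01, 1.48168316e-05]), 'wrist_force': array([ 0.09319549, -0.03971375,  0.65310307]), 'wrist_torque': array([ 0.00639142,  0.06190982, -0.01796343]), 'gripper_width': 0.9960692331242389}
```

View pictures.

View pics/side0.png

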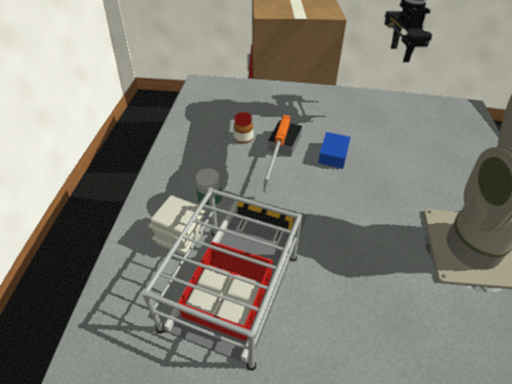

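View pics/top0.png

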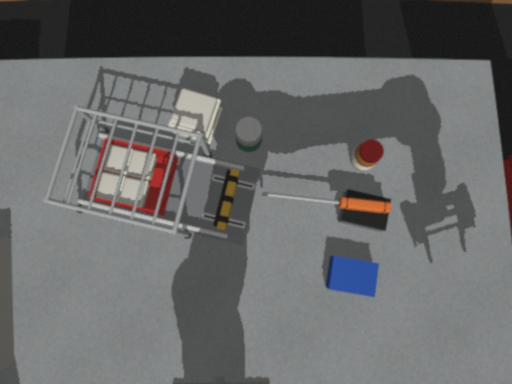

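```bash
python3 - <<'E'
import cv2,numpy as np
def crop(f,x0,y0,x1,y1,k,o,g=1.0):
    im=cv2.imread(f'pics/{f}.png')[y0:y1,x0:x1]
    im=cv2.resize(im,None,fx=k,fy=k,interpolation=cv2.INTER_CUBIC)
    im=(255*(im/255.)**g).astype(np.uint8)
    for u in range((x0+9)//10*10,x1,10): cv2.putText(im,str(u),((u-x0)*k,8),0,.3,(0,255,255),1); cv2.line(im,((u-x0)*k,10),((u-x0)*k,14),(0,255,255),1)
    for v in range((y0+9)//10*10,y1,10): cv2.putText(im,str(v),(0,(v-y0)*k),0,.3,(0,255,255),1)
    cv2.imwrite(f'pics/{o}.png',im)
crop('top0',250,130,400,230,5,'t_hook',.5)
crop('top0',40,80,260,245,3,'t_rack',.6)
crop('side0',140,180,310,375,3,'s_rack',.6)
crop('side0',220,100,360,200,5,'s_hook',.5)
E
```

```text
(no output)
```

View pics/t_hook.png

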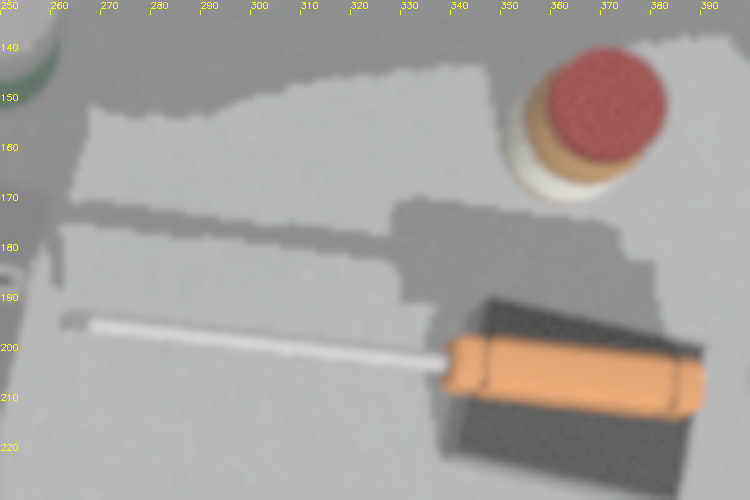

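View pics/t_rack.png

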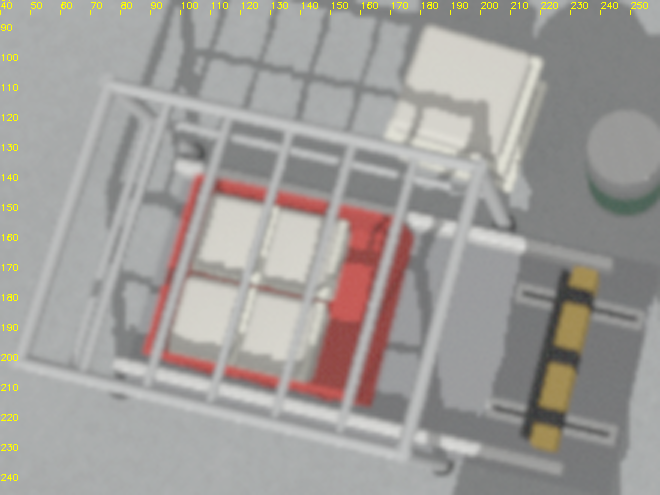

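View pics/s_rack.png

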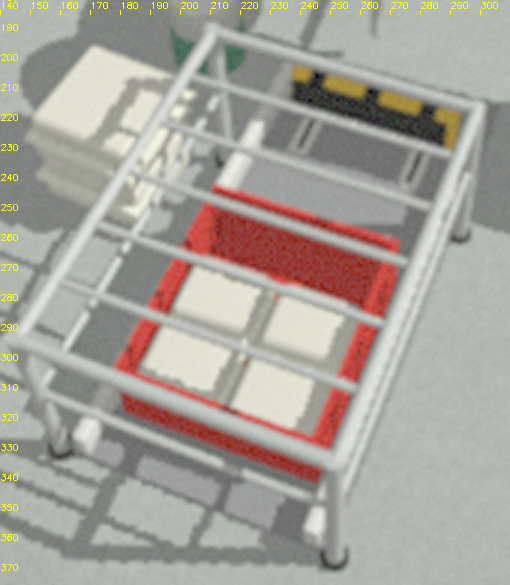

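View pics/s_hook.png

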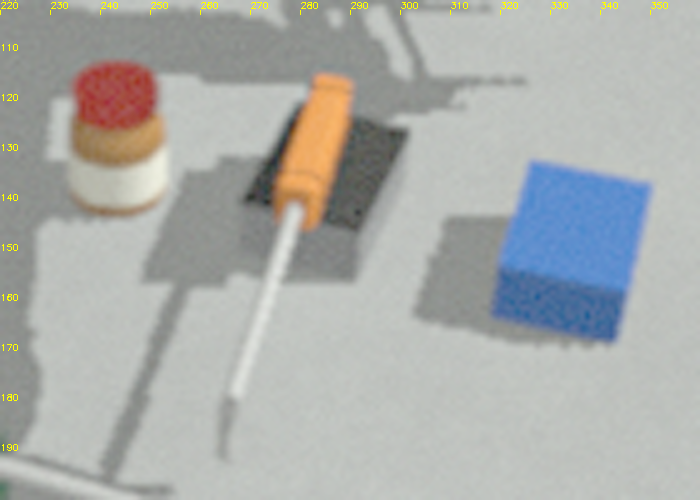

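```bash
cat > fit.py <<'E'
from h import *
from scipy.optimize import least_squares
import pickle
def T(p,z0,X):
    x,y,a=p; c,s=np.cos(a),np.sin(a); X=np.atleast_2d(X)
    return np.c_[x+c*X[:,0]-s*X[:,1], y+s*X[:,0]+c*X[:,1], z0+X[:,2]]
def fit(obs,z0,p0):
    f=lambda p: np.concatenate([(proj(s,T(p,z0,[X]))[0]-uv) for s,X,uv in obs])
    r=least_squares(f,p0,loss='soft_l1'); return r.x, f(r.x).reshape(-1,2)
E
python3 - <<'E'
from fit import *
S=snapshot('side');Tp=snapshot('top')
pickle.dump((S,Tp),open('cams.pkl','wb'))
m=.001
# hook
obs=[(Tp,np.array([.2445,0,.017]),(267,195.7)),(Tp,np.array([-.06,.012,.034]),(388.5,213.7)),(Tp,np.array([-.06,-.012,.034]),(390.5,203)),
 (Tp,np.array([.06,0,.017]),(339,203.5)),
 (S,np.array([.242,0,.019]),(266,179)),(S,np.array([.240,0,-.0195]),(264,192)),(S,np.array([.06,0,.017]),(278.5,141)),
 (S,np.array([-.06,.012,.034]),(290,117)),(S,np.array([-.06,-.012,.034]),(282,115))]
# y sign: hook x ~ +y world so hook y = -x world -> top img lower is hook +y
p,r=fit(obs,.045,[.42,-.3,1.6]); print('hook',p,np.round(r,1).tolist())
print('grip',T(p,.045,[.015,0,.02]),'tip',T(p,.045,[.24,0,-.0195]))
# rest
obs=[(Tp,np.array([.055,-.04,.045]),(346.5,190.5)),(Tp,np.array([-.055,-.04,.045]),(390,200)),(Tp,np.array([-.055,.04,.045]),(386,230)),(Tp,np.array([.055,.04,.045]),(341,221)),
 (S,np.array([.055,-.04,.045]),(269,140.5)),(S,np.array([.055,.04,.045]),(291,145.5)),(S,np.array([-.055,.04,.045]),(301,126))]
p,r=fit(obs,0,[.42,-.3,1.6]); print('rest',p,np.round(r,1).tolist())
obs=[(Tp,np.array([0,-.105,.16]),(198,136)),(Tp,np.array([0,.105,.16]),(175,231)),(Tp,np.array([.28,-.105,.16]),(75,110)),(Tp,np.array([.28,.105,.16]),(47,201)),
 (S,np.array([0,-.105,.16]),(211,191)),(S,np.array([0,.105,.16]),(300,215)),(S,np.array([.28,-.105,.16]),(148,293)),(S,np.array([.28,.105,.16]),(250,332)),
 (S,np.array([0,.105,0]),(293,258)),(S,np.array([.28,-.105,.0]),(161,330)),(S,np.array([.28,.105,.0]),(251,365)),
 (Tp,np.array([0,.105,0]),(187.5,235)),(Tp,np.array([0,-.105,.0]),(209,154))]
p,r=fit(obs,0,[.42,.1,1.6]); print('rack',p,np.round(r,1).tolist())
rack=p
obs=[(Tp,np.array([-.085,-.075,.065]),(176.5,156)),(Tp,np.array([-.085,.075,.065]),(163,213.5)),(Tp,np.array([.085,-.075,.065]),(105,140)),(Tp,np.array([.085,.075,.065]),(90,197)),
(S,np.array([-.085,-.075,.065]),(212,243.5)),(S,np.array([-.085,.075,.065]),(273,260)),(S,np.array([.085,-.075,.065]),(180,302)),(S,np.array([.085,.075,.065]),(247,328))]
p,r=fit(obs,.006,[.42,.2,1.6]); print('tote',p,np.round(r,1).tolist())
def loc(w): 
    d=np.array(w)-rack[:2];c,s=np.cos(rack[2]),np.sin(rack[2]);return c*d[0]+s*d[1],-s*d[0]+c*d[1]
print('tote in rack',loc(p[:2]),p[2]-rack[2])
E
```

```text
hook [ 0.52935484 -0.3429666   1.45018419] [[-5.4, -1.5], [2.1, -0.9], [0.7, -0.4], [-0.3, -0.6], [-0.3, 3.7], [1.5, -0.0], [1.0, 0.9], [1.1, -1.4], [1.8, -0.5]]
grip [[ 0.53115964 -0.32807557  0.065     ]] tip [[ 0.55823162 -0.10471016  0.0255    ]]
rest [ 0.52160165 -0.35365174  1.359996  ] [[-0.1, -1.3], [0.3, -1.7], [-0.5, 0.4], [0.1, 0.3], [-0.5, -0.3], [2.3, 0.3], [1.3, -0.4]]
rack [0.56997403 0.05940031 1.3389232 ] [[1.5, -0.4], [-0.4, 0.1], [0.9, -1.5], [-0.4, 0.0], [-0.1, -0.4], [-1.0, 1.0], [-1.8, 0.1], [2.5, 1.5], [0.1, -0.5], [0.7, -0.9], [1.4, 0.0], [0.3, -0.5], [-1.0, 0.8]]
tote [0.60436703 0.20697504 1.35698366] [[-2.5, -3.6], [-4.3, 0.2], [0.7, -1.5], [-1.3, 1.8], [0.6, -3.6], [0.9, -1.5], [-0.9, 0.4], [0.3, -1.5]]
tote in rack (np.float64(0.15152882412501484), np.float64(0.00044024631219932026)) 0.018060457410681297
```

```bash
cat > ov.py <<'E'
from fit import *
def box(x0,x1,y0,y1,z0,z1):
    c=[(x,y,z) for x in(x0,x1) for y in(y0,y1) for z in(z0,z1)]
    return [(c[i],c[j]) for i in range(8) for j in range(i+1,8) if sum(a!=b for a,b in zip(c[i],c[j]))==1]
def draw(s,items,crop,k,o,g=.6):
    x0,y0,x1,y1=crop
    im=s['image'][y0:y1,x0:x1]; im=cv2.resize(im,None,fx=k,fy=k,interpolation=cv2.INTER_CUBIC)
    im=(255*(im/255.)**g).astype(np.uint8)
    for p,z0,segs,col in items:
        for a,b in segs:
            q=(proj(s,T(p,z0,np.array([a,b])))-[x0-.5,y0-.5])*k
            cv2.line(im,tuple(int(v) for v in q[0]),tuple(int(v) for v in q[1]),col,1,cv2.LINE_AA)
    cv2.imwrite(f'pics/{o}.png',im)
E
python3 - <<'E'
from ov import *
S,Tp=pickle.load(open('cams.pkl','rb'))
rack=[.570,.0594,1.339]; 
def W(x,y): return T(rack,0,[x,y,0])[0][:2]
items=[(rack,0,box(0,.28,-.105,.105,0,.155),(0,255,0)),(rack,.006,box(-.1,.28,-.082,.082,0,.025),(255,255,0)),(rack,0,box(-.14,.28,-.1,.1,0,.006),(255,0,255))]
for xt in (.1515,):
    p=[*W(xt,0),1.339]; items.append((p,.006,box(-.085,.085,-.075,.075,0,.065),(0,255,255)))
draw(Tp,items,(40,80,270,255),3,'ov_t'); draw(S,items,(140,180,310,375),3,'ov_s')
E
```

```text
(no output)
```

View pics/ov_t.png

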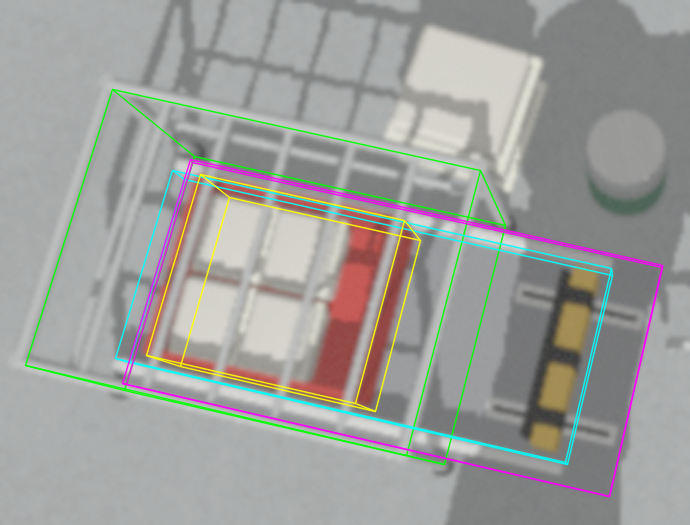

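View pics/ov_s.png

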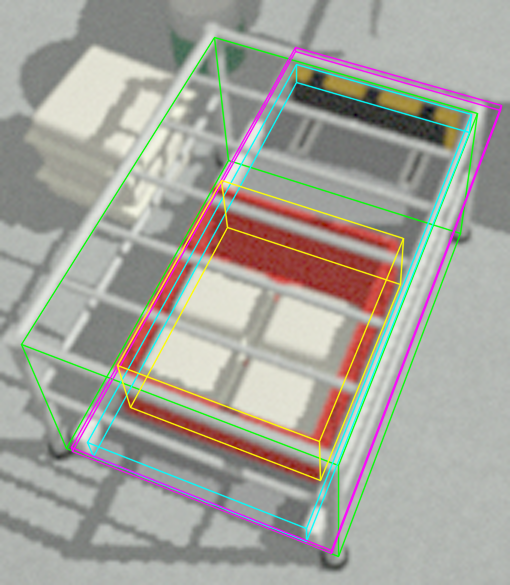

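```bash
python3 -m crank '[{"hand":0.2,"travel":[1,-0.39,0],"rotation":[0,0,0]},{"hand":0.2,"travel":[1,-0.39,0],"rotation":[0,0,0]},{"hand":0.2,"travel":[1,-0.39,0],"rotation":[0,0,0]},{"hand":0.2,"travel":[1,-0.39,0],"rotation":[0,0,0]},{"hand":0.2,"travel":[1,-0.39,0],"rotation":[0,0,0]},{"hand":0.2,"travel":[1,-0.39,0],"rotation":[0,0,0]},{"hand":0.2,"travel":[1,-0.39,0],"rotation":[0,0,0]},{"hand":0.2,"travel":[1,-0.39,0],"rotation":[0,0,0]}]'
python3 -m crank '[{"hand":0.2,"travel":[1,-0.39,0],"rotation":[0,0,0]},{"hand":0.2,"travel":[1,-0.39,0],"rotation":[0,0,0]},{"hand":0.2,"travel":[1,-0.39,0],"rotation":[0,0,0]},{"hand":0.2,"travel":[1,-0.39,0],"rotation":[0,0,0]},{"hand":0.2,"travel":[1,-0.39,0],"rotation":[0,0,0]},{"hand":0.2,"travel":[1,-0.39,0],"rotation":[0,0,0]},{"hand":0.2,"travel":[1,-0.39,0],"rotation":[0,0,0]},{"hand":0.2,"travel":[1,-0.39,0],"rotation":[0,0,0]}]'
python3 -m crank '[{"hand":0.2,"travel":[1,-0.39,0],"rotation":[0,0,0]},{"hand":0.2,"travel":[1,-0.39,0],"rotation":[0,0,0]},{"hand":0.2,"travel":[1,-0.39,0],"rotation":[0,0,0]},{"hand":0.2,"travel":[0,0,0],"rotation":[0,0,-1]},{"hand":0.2,"travel":[0,0,0],"rotation":[0,0,-1]},{"hand":0.2,"travel":[0,0,0],"rotation":[0,0,-1]},{"hand":0.2,"travel":[0,0,0],"rotation":[0,0,-1]},{"hand":0.2,"travel":[0,0,0],"rotation":[0,0,-1]}]'
```

```text
clock: 2.7
eef_pos: [0.3089, -0.4966, 0.1832]
tcp_rot: [0.0, 0.99, 0.138, 0.0]
wrist_force: [0.3, -0.6, -0.2]
gripper_width: 0.604
clock: 3.5
eef_pos: [0.4456, -0.3928, 0.1831]
tcp_rot: [0.0, 0.99, 0.138, 0.0]
wrist_force: [0.0, -1.2, 0.2]
gripper_width: 0.604
clock: 4.3
eef_pos: [0.4962, -0.3544, 0.1831]
tcp_rot: [0.0, 0.904, 0.427, -0.0]
wrist_force: [-0.4, -0.1, 0.3]
gripper_width: 0.602
```

```bash
python3 -m crank '[{"hand":0.2,"travel":[0,0,0],"rotation":[0,0,-1]},{"hand":0.2,"travel":[0,0,0],"rotation":[0,0,-1]},{"hand":0.2,"travel":[0,0,0],"rotation":[0,0,-1]},{"hand":0.2,"travel":[0,0,0],"rotation":[0,0,-1]},{"hand":0.2,"travel":[0,0,0],"rotation":[0,0,-0.7]},{"hand":0.2,"travel":[0,0,0],"rotation":[0,0,0]}]'
python3 - <<'E'
from ov import *
w=snapshot('wrist');o=status.get_obs();print(o['eef_pos'],o['tcp_rot'])
S2=snapshot('side');T2=snapshot('top')
pickle.dump((w,o,S2,T2),open('w1.pkl','wb'))
for n in ('wrist',):
  for l in ['hook','hook_grip','rest']:
    print(l,[(q['score'],q['point']) for q in masks_of(l,n)])
hp=[.5294,-.343,1.45]
hook=box(-.06,.06,-.012,.012,0,.034)+[((.06,0,.017),(.24,0,.017)),((.24,0,.017),(.24,0,-.0195))]
rest=box(-.055,.055,-.04,.04,0,.045)
it=[(hp,.045,hook,(0,255,0)),([.5216,-.3537,1.36],0,rest,(255,0,255))]
draw(w,it,(0,0,512,384),1.5 and 2 and 1,'w1',.6)
S,Tp=pickle.load(open('cams.pkl','rb'))
draw(Tp,it,(250,130,400,230),5,'ovh_t',.5);draw(S,it,(220,100,360,200),5,'ovh_s',.5)
E
```

```text
clock: 4.9
eef_pos: [0.4962, -0.3544, 0.1831]
tcp_rot: [0.0, 0.751, 0.66, 0.0]
wrist_force: [-0.1, -0.1, -0.0]
gripper_width: 0.6
[ 0.49614717 -0.35440427  0.18304078] [1.43071358e-05 7.51890342e-01 6.59288186e-01 6.05966894e-06]
hook [(0.95, [295.3, 143.3])]
hook_grip [(0.93, [291.8, 146.0])]
rest [(0.82, [155.8, 153.5]), (0.61, [272.2, 172.0])]
```

View pics/w1.png

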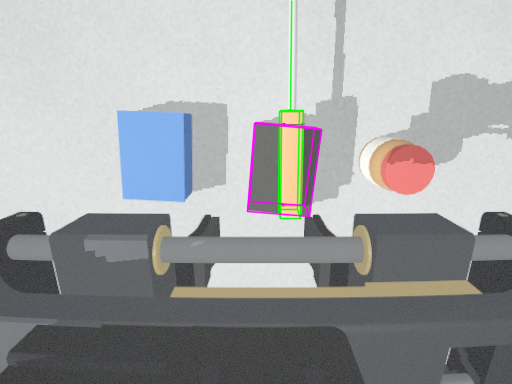

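View pics/ovh_t.png

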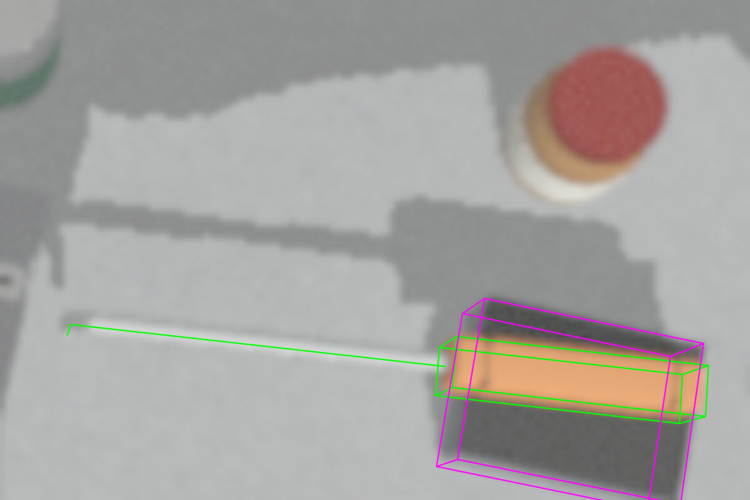

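View pics/ovh_s.png

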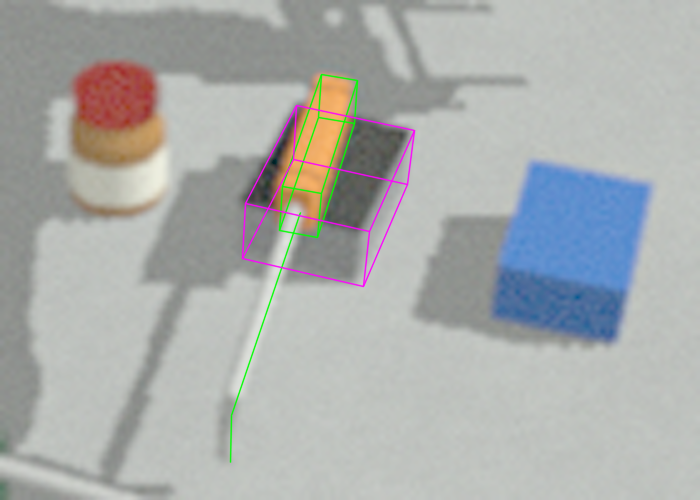

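```bash
python3 - <<'E'
from ov import *
w,o,S2,T2=pickle.load(open('w1.pkl','rb'))
draw(w,[],(240,0,360,225),3,'w1c',.6)
# orange centroid per row
im=w['image'].astype(int); b,g,r=im[...,0],im[...,1],im[...,2]
m=(r>120)&(r-b>50)
for v in range(105,215,12):
    u=np.where(m[v,240:340])[0]; print(v,u.min()+240 if len(u) else None,u.max()+240 if len(u) else None)
E
```

```text
105 None None
117 280 303
129 280 303
141 280 303
153 280 302
165 280 302
177 280 302
189 280 301
201 279 301
213 281 301
```

View pics/w1c.png

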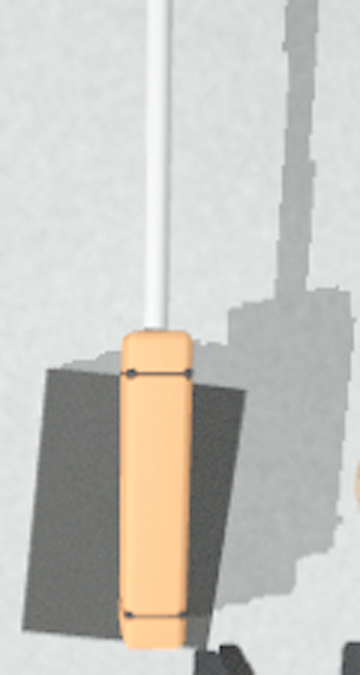

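```bash
python3 - <<'E'
from ov import *
w,o,S2,T2=pickle.load(open('w1.pkl','rb'))
def f(p):
    r=[]
    q=proj(w,T(p,.045,[[.06,0,.034],[-.06,0,.034],[.062,0,.017]]))
    far=proj(w,T(p,.045,[[.15,0,.017],[.12,0,.017]]))
    u5=np.interp(5,[far[0,1],far[1,1]],[far[0,0],far[1,0]])
    return [q[0,0]-291.8,q[0,1]-110.8,q[1,0]-291.2,q[1,1]-215,q[2,0]-292,u5-293.2]
r=least_squares(f,[.53,-.343,1.45]);p=r.x;print(p,np.round(f(p),1))
print('grip',T(p,.045,[.015,0,.02]))
def fr(p):
    q=proj(w,T(p,0,[[.055,.04,.045],[.055,-.04,.045],[-.055,.04,.045],[-.055,-.04,.045]]))
    return (q-np.array([[256,122.5],[322,130],[247.5,210.5],[309,216]])).ravel()
r=least_squares(fr,[.52,-.35,1.36]);print('rest',r.x,np.round(r.fun,1))
c,s=np.cos(-r.x[2]),np.sin(-r.x[2]); d=p[:2]-r.x[:2]; print('hook in rest',c*d[0]-s*d[1],s*d[0]+c*d[1],p[2]-r.x[2])
# jar top
c=atz(w,(407,168),.085);print('jar',c); print('can',atz(T2,(249,131),.1))
q=o['tcp_rot'];from scipy.spatial.transform import Rotation as R
Rt=R.from_quat([q[1],q[2],q[3],q[0]]);
hy=np.array([-np.sin(p[2]),np.cos(p[2]),0]); ty=Rt.as_matrix()[:,1]
print('tool y yaw',np.arctan2(*ty[1::-1]),'want',np.arctan2(-hy[1],-hy[0]))
g=T(p,.045,[.015,0,.02])[0]; tgt=g-[0,0,.019]; d=Rt.inv().apply(tgt-o['eef_pos']); print('tool delta units',d/.02)
E
```

```text
[ 0.53067481 -0.34197102  1.44840493] [ 1.3 -1.7 -0.4  2.  -0.6 -0.4]
grip [[ 0.5325061  -0.32708323  0.065     ]]
rest [ 0.52270048 -0.35407001  1.34061377] [-0.5 -0.1  0.5 -0.4 -0.4  0.1  0.3  0.6]
hook in rest 0.013599255768931189 -0.005003553486891309 0.10779115842168707
jar [ 0.65559683 -0.35934649  0.085     ]
can [ 0.70216641 -0.0712784   0.1       ]
tool y yaw -0.13105298884183392 want -0.12239139438448104
tool delta units [1.59197063 1.62364156 6.85207141]
```

```bash
python3 -m crank '[{"hand":0.2,"travel":[0.8,0.8,0],"rotation":[0,0,-0.07]},{"hand":0.2,"travel":[0.8,0.8,1],"rotation":[0,0,0]},{"hand":0.2,"travel":[0,0,1],"rotation":[0,0,0]},{"hand":0.2,"travel":[0,0,1],"rotation":[0,0,0]},{"hand":0.2,"travel":[0,0,1],"rotation":[0,0,0]},{"hand":0.2,"travel":[0,0,0.8],"rotation":[0,0,0]},{"hand":0.2,"travel":[0,0,0],"rotation":[0,0,0]}]'
python3 - <<'E'
from ov import *
w=snapshot('wrist');S=snapshot('side')
cv2.imwrite('pics/w2.png',w['image']);draw(S,[],(220,60,360,200),5,'s2',.5)
E
```

```text
clock: 5.9
eef_pos: [0.5306, -0.3259, 0.0847]
tcp_rot: [-0.002, 0.749, 0.663, -0.001]
wrist_force: [-0.1, -0.6, -0.6]
gripper_width: 0.601
```

View pics/w2.png

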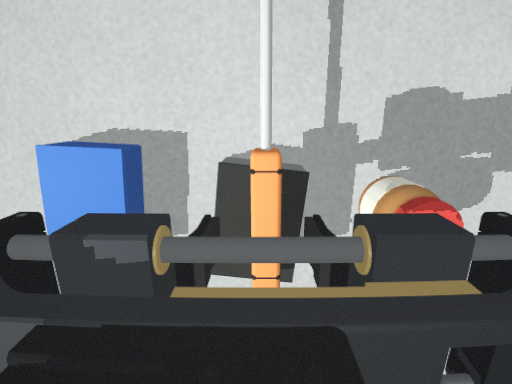

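View pics/s2.png

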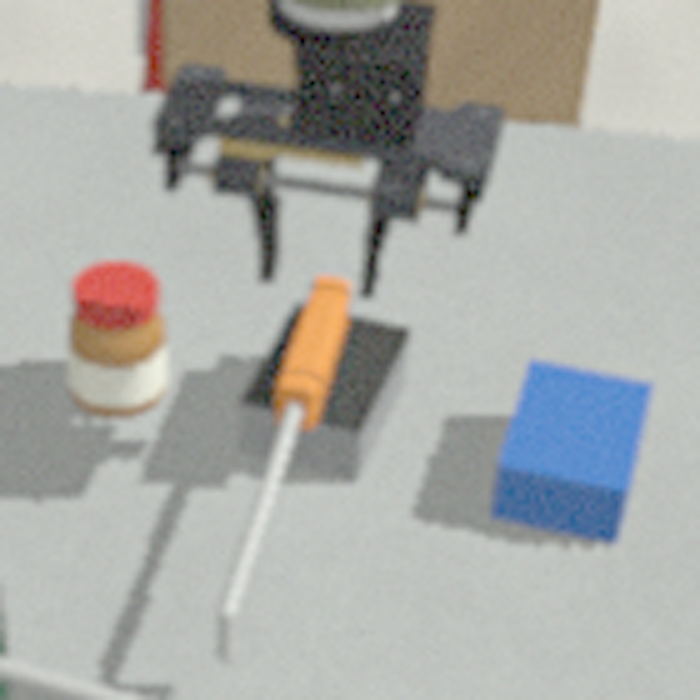

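```bash
python3 -m crank '[{"hand":0.2,"travel":[0,0.1,0.5],"rotation":[0,0,0]},{"hand":0.2,"travel":[0,0,0.6],"rotation":[0,0,0]},{"hand":0.2,"travel":[0,0,0.5],"rotation":[0,0,0]},{"hand":0.2,"travel":[0,0,0],"rotation":[0,0,0]},{"hand":0.2,"travel":[0,0,0],"rotation":[0,0,0]}]'
```

```text
clock: 6.5
eef_pos: [0.5338, -0.3267, 0.0548]
tcp_rot: [-0.0, 0.748, 0.663, -0.0]
wrist_force: [0.1, -0.3, -0.0]
gripper_width: 0.599
```

```bash
python3 -m crank '[{"hand":0.2,"travel":[0,-0.04,0.22],"rotation":[0,0,0]},{"hand":0.2,"travel":[0,0,0],"rotation":[0,0,0]},{"hand":-1,"travel":[0,0,0],"rotation":[0,0,0]},{"hand":-1,"travel":[0,0,0],"rotation":[0,0,0]},{"hand":-1,"travel":[0,0,0],"rotation":[0,0,0]},{"hand":-1,"travel":[0,0,0],"rotation":[0,0,0]},{"hand":-1,"travel":[0,0,0],"rotation":[0,0,0]}]'
```

```text
clock: 7.2
eef_pos: [0.5332, -0.3267, 0.0507]
tcp_rot: [0.0, 0.748, 0.663, -0.0]
wrist_force: [0.7, -0.3, -0.3]
gripper_width: 0.231
```

```bash
python3 -m crank '[{"hand":-1,"travel":[0,0,-0.3],"rotation":[0,0,0]},{"hand":-1,"travel":[0,0,-0.6],"rotation":[0,0,0]},{"hand":-1,"travel":[0,0,-0.8],"rotation":[0,0,0]},{"hand":-1,"travel":[0,0,-0.8],"rotation":[0,0,0]},{"hand":-1,"travel":[0,0,-0.7],"rotation":[0,0,0]},{"hand":-1,"travel":[0,0,-0.2],"rotation":[0,0,0]},{"hand":-1,"travel":[0,0,0],"rotation":[0,0,0]}]'
python3 - <<'E'
from ov import *
w=snapshot('wrist');S=snapshot('side');Tp=snapshot('top');o=status.get_obs();print(o['eef_pos'],o['tcp_rot'],o['wrist_force'],o['gripper_width'])
pickle.dump((w,o,S,Tp),open('w3.pkl','wb'))
hook=box(-.06,.06,-.012,.012,0,.034)+[((.06,0,.017),(.24,0,.017)),((.24,0,.017),(.24,0,-.0195))]
g=o['eef_pos']; yaw=1.448; p=[g[0]-.015*np.cos(yaw),g[1]-.015*np.sin(yaw),yaw]
it=[(p,g[2]-.0507+.045,hook,(0,255,0))]
draw(S,it,(220,60,360,200),5,'s3',.5);draw(Tp,it,(250,100,400,230),5,'t3',.5)
draw(w,it,(0,0,512,384),1,'w3',.7)
E
```

```text
clock: 7.9
eef_pos: [0.5336, -0.3269, 0.1197]
tcp_rot: [0.001, 0.748, 0.663, 0.0]
wrist_force: [-0.2, -0.5, -0.0]
gripper_width: 0.008
[ 0.53268764 -0.32653467  0.11790305] [-5.40780042e-04  7.48442921e-01  6.63198956e-01 -2.15950990e-04] [-0.50075972 -0.06487675 -0.64991569] 0.005330262366752946
```

View pics/s3.png

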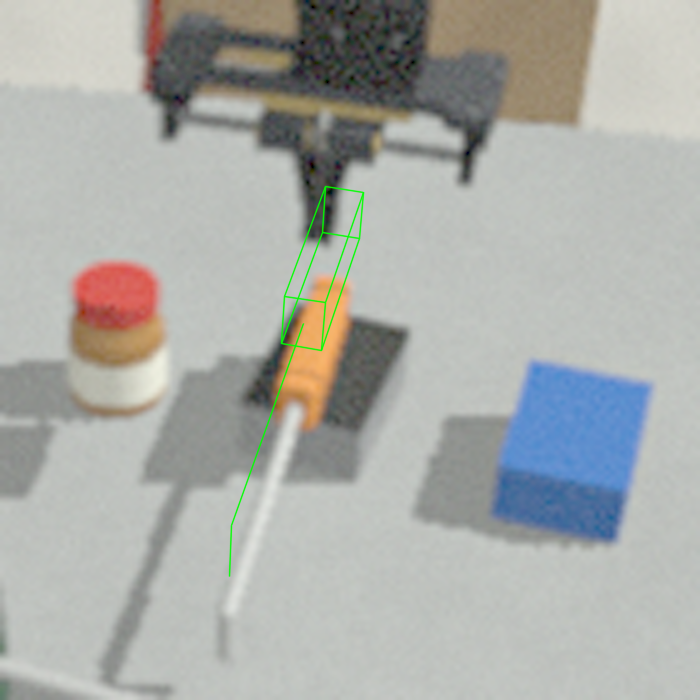

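View pics/t3.png

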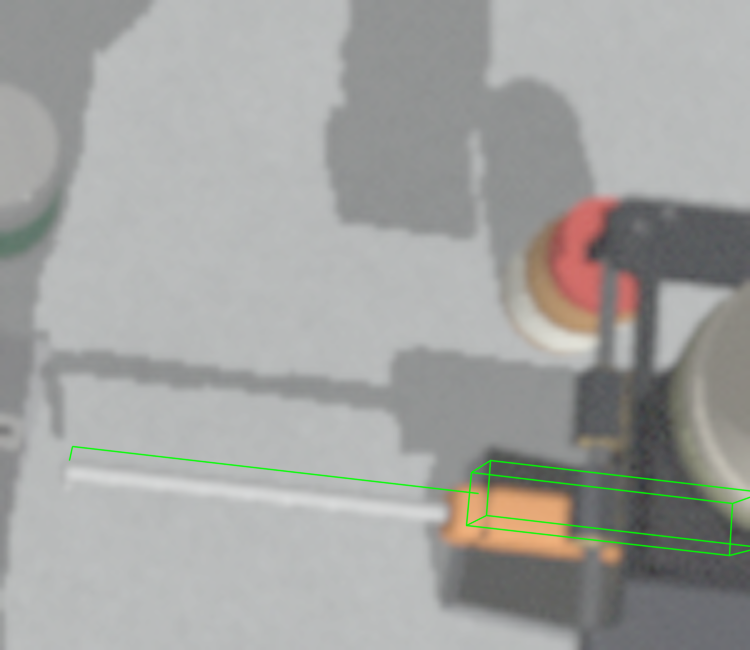

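View pics/w3.png

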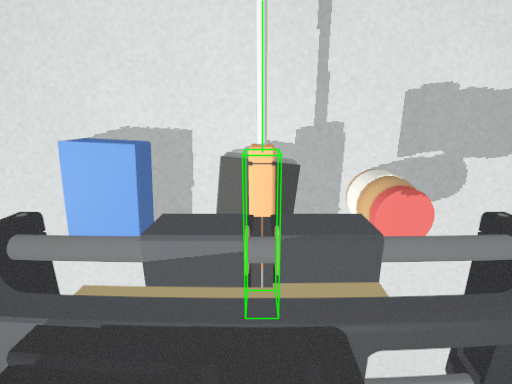

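```bash
python3 - <<'E'
from ov import *
w,o,S,Tp=pickle.load(open('w3.pkl','rb'))
e=o['eef_pos']; print('now side',proj(S,e),'top',proj(Tp,e),'wrist',proj(w,e))
w1,o1,S1,T1=pickle.load(open('w1.pkl','rb'))
e=o1['eef_pos']; print('w1 side',proj(S1,e),'top',proj(T1,e))
draw(S,[],(200,20,360,160),5,'s3b',.5)
draw(S1,[],(200,20,360,160),5,'s1b',.5)
draw(T1,[],(300,130,460,260),5,'t1b',.5)
E
```

```text
now side [[282.99833048 118.58782259]] top [[363.82995804 201.25599814]] wrist [[261.49169225 209.15139091]]
w1 side [[297.38283743  95.98760242]] top [[387.90851944 214.60943608]]
```

View pics/s3b.png

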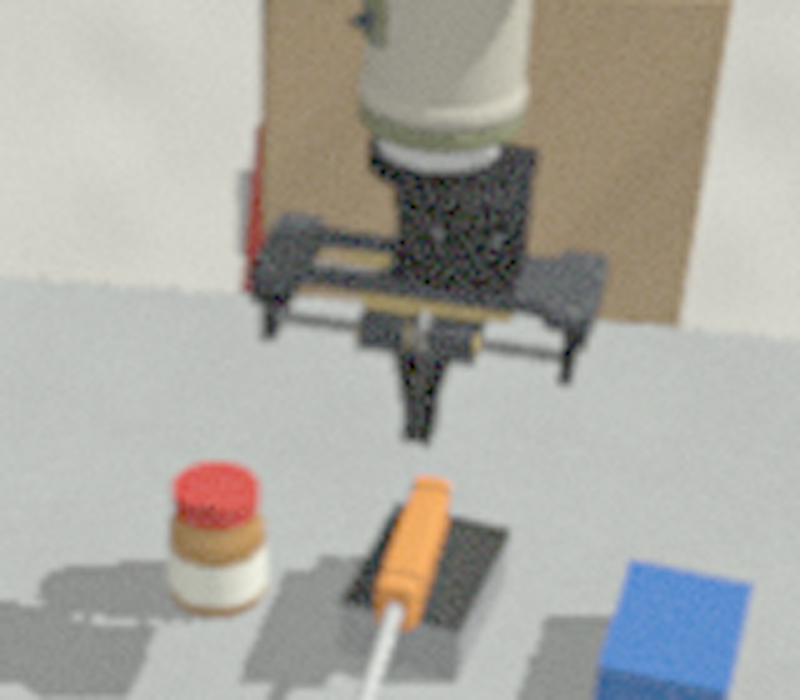

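View pics/s1b.png

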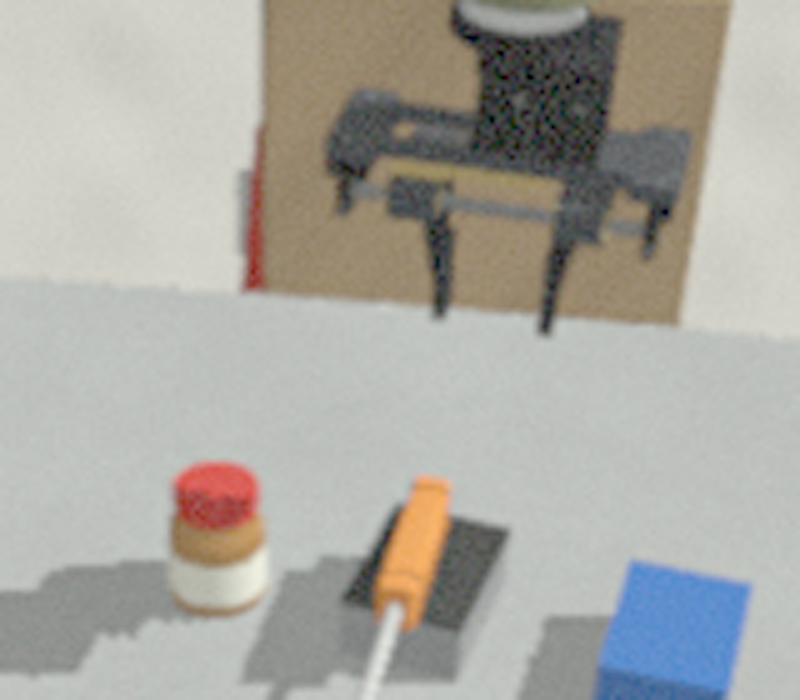

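View pics/t1b.png

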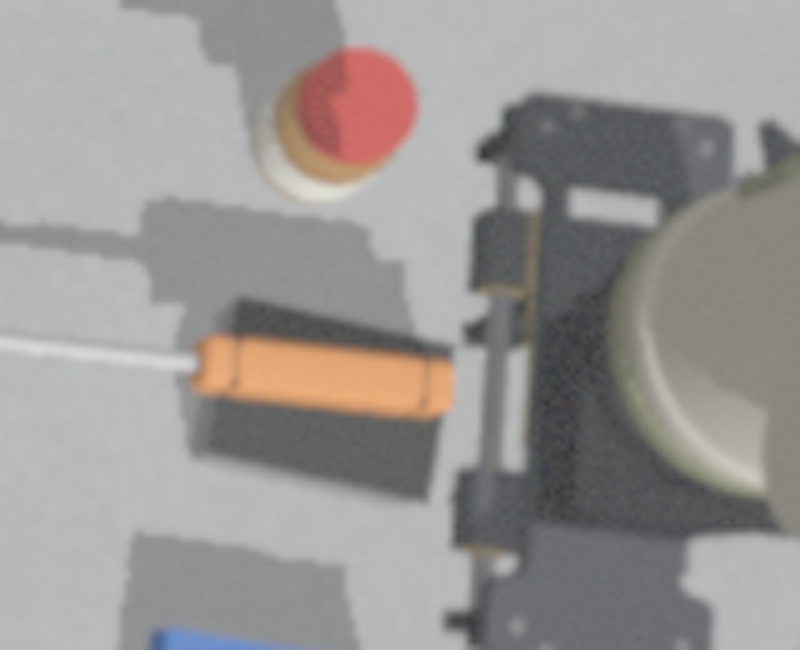

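```bash
python3 - <<'E'
from ov import *
w,o,S,Tp=pickle.load(open('w3.pkl','rb'))
w1,o1,S1,T1=pickle.load(open('w1.pkl','rb'))
for dz in (0,.01,.02,.03):
    e=o['eef_pos']+[0,0,dz]; e1=o1['eef_pos']+[0,0,dz]
    print(dz,'now',proj(S,e).round(1),proj(w,e).round(1),'w1',proj(S1,e1).round(1),proj(T1,e1).round(1))
for dy in (-.01,-.02,-.03):
    e=o['eef_pos']+[0,dy,0]; e1=o1['eef_pos']+[0,dy,0]
    print(dy,'now',proj(S,e).round(1),proj(w,e).round(1),'w1',proj(S1,e1).round(1),proj(T1,e1).round(1))
def fr(p):
    q=proj(w1,T(p[:3],p[3],[[.055,.04,.0],[.055,-.04,.0],[-.055,.04,.0],[-.055,-.04,.0]]))
    return (q-np.array([[256,122.5],[322,130],[247.5,210.5],[309,216]])).ravel()
r=least_squares(fr,[.52,-.35,1.36,.045]);print('rest',r.x,np.round(r.fun,1))
draw(w,[],(200,130,330,300),4,'w3b',.5)
draw(Tp,[],(300,130,460,260),5,'t3b',.5)
E
```

```text
0 now [[283.  118.6]] [[261.5 209.2]] w1 [[297.4  96. ]] [[387.9 214.6]]
0.01 now [[283.2 115.8]] [[261.5 213.5]] w1 [[297.7  93.1]] [[389.7 214.1]]
0.02 now [[283.4 113.1]] [[261.5 218.3]] w1 [[297.9  90.1]] [[391.6 213.6]]
0.03 now [[283.6 110.3]] [[261.6 223.6]] w1 [[298.2  87.1]] [[393.6 213.1]]
-0.01 now [[283.3 116.7]] [[263.1 221.4]] w1 [[297.6  94.2]] [[392.7 214.6]]
-0.02 now [[283.5 114.8]] [[264.6 233.4]] w1 [[297.7  92.4]] [[397.5 214.5]]
-0.03 now [[283.8 112.9]] [[266.1 245. ]] w1 [[297.9  90.6]] [[402.2 214.5]]
rest [ 0.52288471 -0.35460442  1.34055385  0.04185768] [-0.2  0.3  0.2 -0.1 -0.  -0.3  0.1  0.1]
```

View pics/w3b.png

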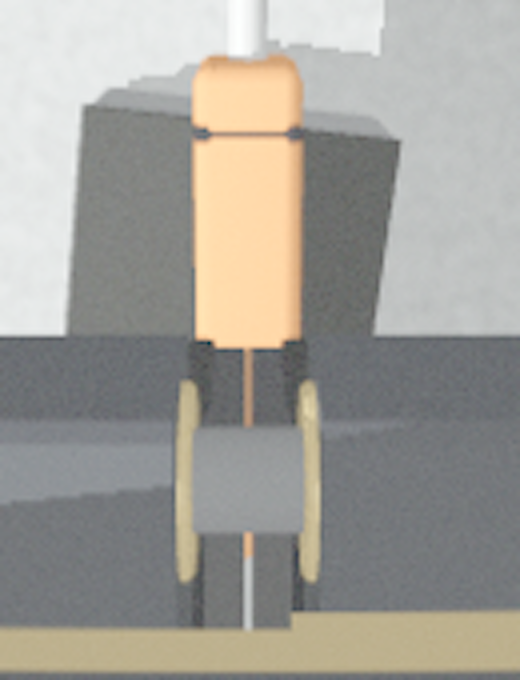

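View pics/t3b.png

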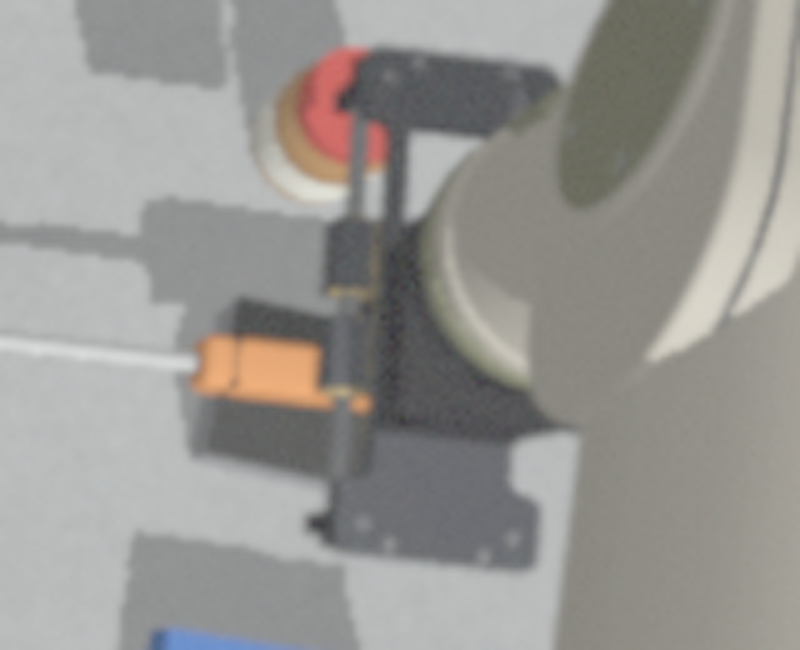

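```bash
python3 -m crank '[{"hand":0.2,"travel":[0,0,0],"rotation":[0,0,0]},{"hand":0.2,"travel":[0,0,0],"rotation":[0,0,0]},{"hand":0.2,"travel":[0,0,0],"rotation":[0,0,0]},{"hand":0.2,"travel":[0,0,0.8],"rotation":[0,0,0]},{"hand":0.2,"travel":[0,0,1],"rotation":[0,0,0]},{"hand":0.2,"travel":[0,0,1],"rotation":[0,0,0]},{"hand":0.2,"travel":[0,0,0.6],"rotation":[0,0,0]},{"hand":0.2,"travel":[0,0,0],"rotation":[0,0,0]}]'
python3 - <<'E'
from ov import *
w=snapshot('wrist');S=snapshot('side');o=status.get_obs();print(o['eef_pos'],o['wrist_force'],o['gripper_width'])
for dz in (.03,.037,.045):print(proj(S,o['eef_pos']+[0,0,dz]).round(1))
draw(S,[],(220,60,360,180),5,'s4',.5);cv2.imwrite('pics/w4.png',w['image'])
E
```

```text
clock: 8.85
eef_pos: [0.5317, -0.3259, 0.0481]
tcp_rot: [-0.002, 0.748, 0.663, -0.001]
wrist_force: [-0.2, -0.5, 0.6]
gripper_width: 0.581
[ 0.53329082 -0.32673803  0.05080781] [-0.5148766   0.54717266  1.32471921] 0.5936948979614926
[[282.1 128.4]]
[[282.2 126.6]]
[[282.4 124.5]]
```

View pics/s4.png

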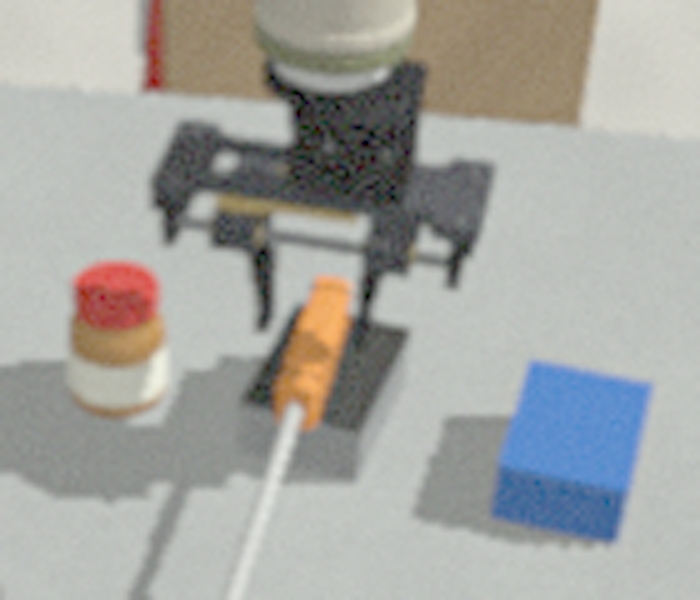

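View pics/w4.png

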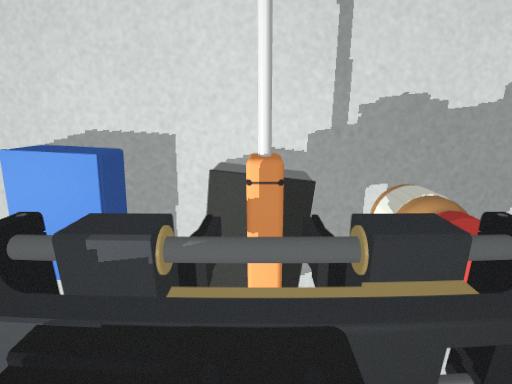

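```bash
python3 -m crank '[{"hand":0.2,"travel":[0,0.0,0.5],"rotation":[0,0,0]},{"hand":0.2,"travel":[0,0,0.6],"rotation":[0,0,0]},{"hand":0.2,"travel":[0,0,0.4],"rotation":[0,0,0]},{"hand":0.2,"travel":[0,0,0.2],"rotation":[0,0,0]},{"hand":0.2,"travel":[0,0,0],"rotation":[0,0,0]},{"hand":0.2,"travel":[0,0,0],"rotation":[0,0,0]}]'
python3 - <<'E'
from ov import *
S=snapshot('side');o=status.get_obs();print(o['eef_pos'],o['wrist_force'],o['gripper_width'])
draw(S,[],(220,60,360,180),5,'s5',.5)
E
```

```text
clock: 9.55
eef_pos: [0.5333, -0.3267, 0.0168]
tcp_rot: [0.0, 0.748, 0.663, 0.0]
wrist_force: [0.1, -0.4, 0.4]
gripper_width: 0.601
[ 0.53342091 -0.3268324   0.01703011] [-0.53157797  0.16292236 -0.08587419] 0.601696241784162
```

View pics/s5.png

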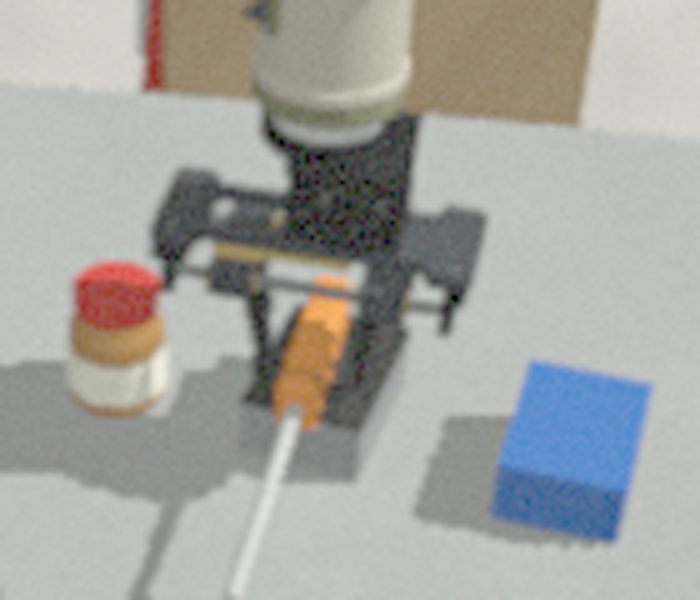

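```bash
python3 -m crank '[{"hand":0.2,"travel":[0,0.0,0.15],"rotation":[0,0,0]},{"hand":0.2,"travel":[0,0,0.1],"rotation":[0,0,0]},{"hand":0.2,"travel":[0,0,0],"rotation":[0,0,0]}]'
python3 -m crank '[{"hand":-1,"travel":[0,0,0],"rotation":[0,0,0]},{"hand":-1,"travel":[0,0,0],"rotation":[0,0,0]},{"hand":-1,"travel":[0,0,0],"rotation":[0,0,0]},{"hand":-1,"travel":[0,0,0],"rotation":[0,0,0]},{"hand":-1,"travel":[0,0,0],"rotation":[0,0,0]},{"hand":-1,"travel":[0,0,0],"rotation":[0,0,0]},{"hand":-1,"travel":[0,0,0],"rotation":[0,0,0]},{"hand":-1,"travel":[0,0,0],"rotation":[0,0,0]}]'
python3 - <<'E'
from ov import *
S=snapshot('side');Tp=snapshot('top');w=snapshot('wrist');o=status.get_obs();print(o['eef_pos'],o['wrist_force'],o['gripper_width'])
pickle.dump((w,o,S,Tp),open('w5.pkl','wb'))
draw(S,[],(220,60,360,180),5,'s6',.5)
E
```

```text
clock: 9.9
eef_pos: [0.5329, -0.3267, 0.0114]
tcp_rot: [-0.0, 0.748, 0.663, -0.0]
wrist_force: [0.7, -0.4, -0.9]
gripper_width: 0.601
clock: 10.7
eef_pos: [0.5332, -0.3267, 0.0117]
tcp_rot: [0.0, 0.748, 0.663, 0.0]
wrist_force: [0.5, -0.5, 0.1]
gripper_width: 0.272
[ 0.53321144 -0.32670228  0.01173035] [ 0.71447526 -0.07115726  0.70723148] 0.26725294296101704
```

View pics/s6.png

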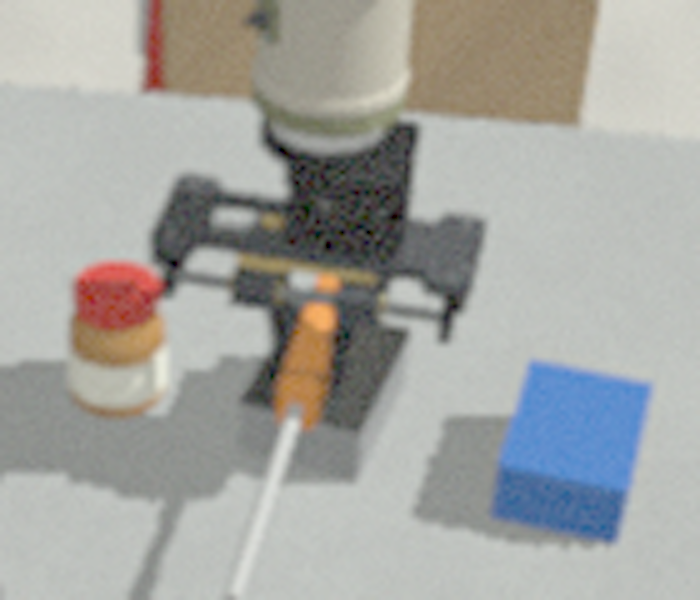

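```bash
python3 -m crank '[{"hand":-1,"travel":[0,0,-0.2],"rotation":[0,0,0]},{"hand":-1,"travel":[0,0,-0.5],"rotation":[0,0,0]},{"hand":-1,"travel":[0,0,-0.8],"rotation":[0,0,0]},{"hand":-1,"travel":[0,0,-0.9],"rotation":[0,0,0]},{"hand":-1,"travel":[0,0,-0.8],"rotation":[0,0,0]},{"hand":-1,"travel":[0,0,-0.5],"rotation":[0,0,0]},{"hand":-1,"travel":[0,0,-0.2],"rotation":[0,0,0]},{"hand":-1,"travel":[0,0,0],"rotation":[0,0,0]}]'
python3 - <<'E'
from ov import *
w=snapshot('wrist');S=snapshot('side');Tp=snapshot('top');o=status.get_obs();print(o['eef_pos'],o['tcp_rot'],o['wrist_force'],o['wrist_torque'],o['gripper_width'])
pickle.dump((w,o,S,Tp),open('w6.pkl','wb'))
hook=box(-.06,.06,-.012,.012,0,.034)+[((.06,0,.017),(.24,0,.017)),((.24,0,.017),(.24,0,-.0195))]
g=o['eef_pos']; yaw=1.448; p=[g[0]-.015*np.cos(yaw),g[1]-.015*np.sin(yaw),yaw]
it=[(p,g[2]+.0333,hook,(0,255,0))]
draw(S,it,(220,60,360,200),5,'s7',.5);draw(Tp,it,(250,100,400,230),5,'t7',.5)
draw(w,it,(0,0,512,384),1,'w7',.7)
E
```

```text
clock: 11.65
eef_pos: [0.5333, -0.3269, 0.0902]
tcp_rot: [0.0, 0.748, 0.663, 0.0]
wrist_force: [0.6, -0.2, -1.5]
gripper_width: 0.274
[ 0.53264384 -0.32647247  0.08879721] [-6.23317676e-04  7.48422896e-01  6.63221484e-01 -2.08289644e-04] [-0.03816437  0.46297844 -1.61729696] [-0.02105662 -0.07954784  0.00194867] 0.27270495797617716
```

View pics/s7.png

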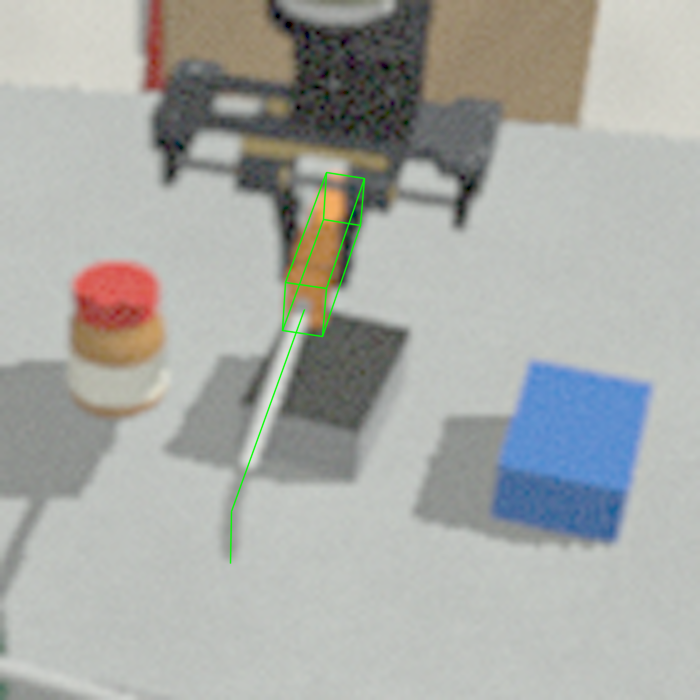

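View pics/t7.png

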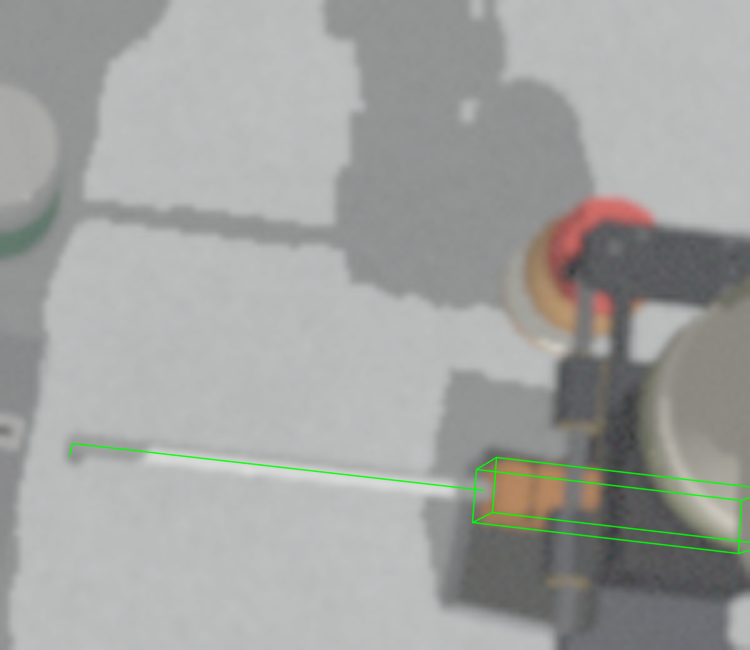

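View pics/w7.png

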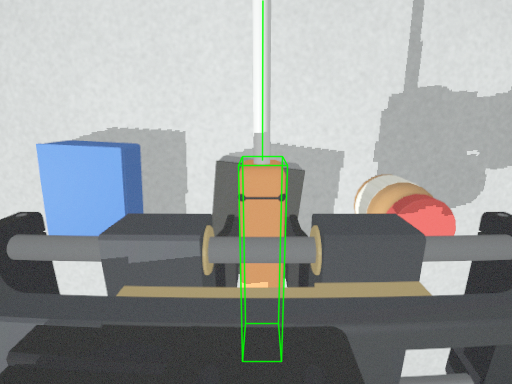

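```bash
python3 - <<'E'
from ov import *
S,Tp=pickle.load(open('cams.pkl','rb'))
rack=[.570,.0594,1.339]
def seg(x,y0,y1,z): return [((x,y0,z),(x,y1,z))]
it=[]
for x,c in ((.0665,(0,255,0)),(.0715,(0,255,0))): it.append((rack,0,seg(x,-.075,.075,.071),c))
it.append((rack,0,seg(.0665,-.075,.075,.006),(255,255,0)))
it.append((rack,0,seg(.1165,-.07,.07,.056),(255,0,255)))
for x in (-.04,-.05,-.06,-.07): it.append((rack,0,seg(x,-.075,.075,.051),(0,255,255) if x!=-.05 else (0,0,255)))
draw(Tp,it,(140,130,260,240),6,'lip_t',.5);draw(S,it,(200,195,310,290),7,'lip_s',.5)
E
```

```text
(no output)
```

View pics/lip_t.png

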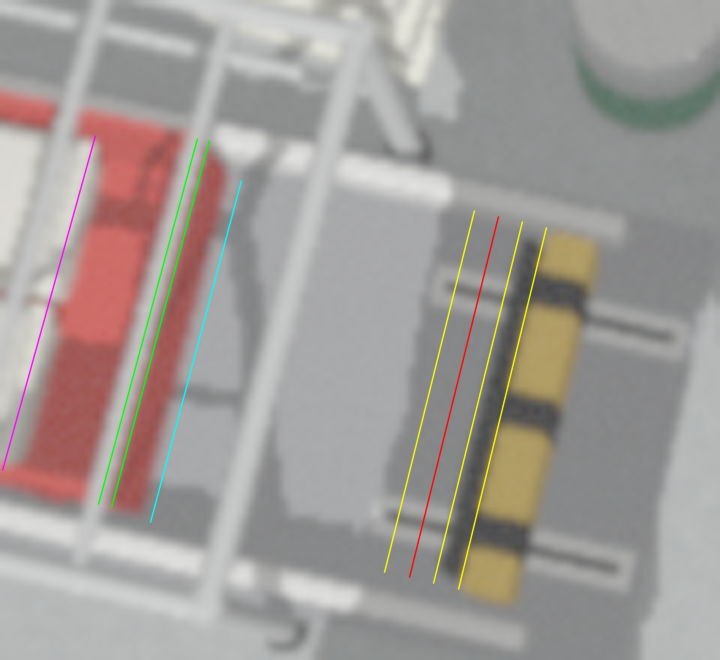

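View pics/lip_s.png

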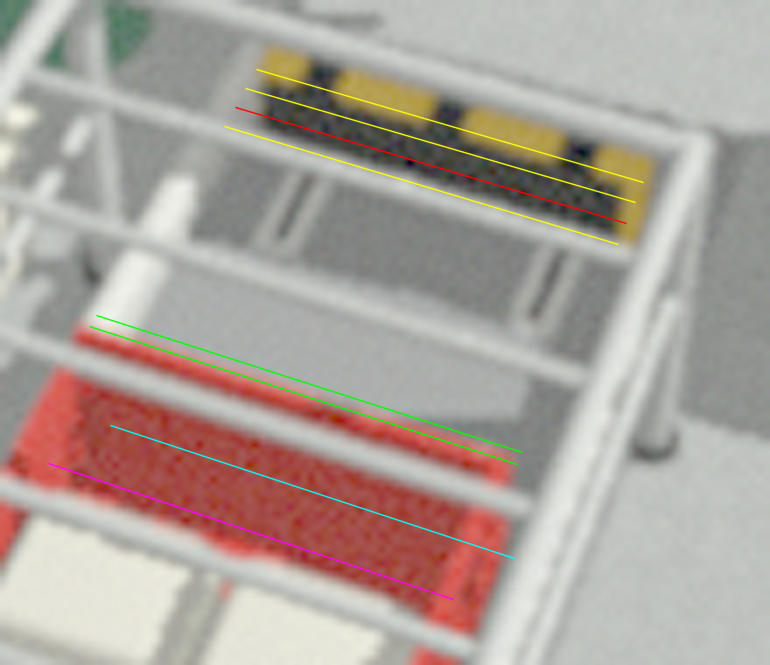

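```bash
cat > go.py <<'E'
from ov import *
import sys
rack=[.570,.0594,1.339]
o=status.get_obs();e=o['eef_pos'];q=o['tcp_rot']
from scipy.spatial.transform import Rotation as R
M=R.from_quat([q[1],q[2],q[3],q[0]]).as_matrix()
yaw=np.arctan2(M[1,0],M[0,0])
def rk(w): 
    d=np.array(w)[:2]-rack[:2];c,s=np.cos(rack[2]),np.sin(rack[2]);return np.array([c*d[0]+s*d[1],-s*d[0]+c*d[1]])
hy=yaw-.003
tip=np.r_[e[:2]+.225*np.array([np.cos(hy),np.sin(hy)]),e[2]+.0138]
print('t',round(float(o['clock']),2),'tcp',e.round(4),'yaw',round(yaw,4),'tcp rack',rk(e).round(4),'tip rack',rk(tip).round(4),'tip z',tip[2].round(4),'F',o['wrist_force'].round(2),'F_along',round(float(o['wrist_force'][:2]@[np.cos(1.339),np.sin(1.339)]),2),'w',round(float(o['gripper_width']),3))
def plan(x,z):
    tgt=np.r_[T(rack,0,[x-.225,0,0])[0][:2],z-.0138]
    return (M.T@(tgt-e)/.02).round(2), 'rotz',round((yaw-.003-rack[2])/.12,3)
if len(sys.argv)>2: print(plan(float(sys.argv[1]),float(sys.argv[2])))
E
python3 go.py -.075 .090
```

```text
t 11.8 tcp [ 0.5326 -0.3265  0.0888] yaw 1.4502 tcp rack [-0.3841 -0.0523] tip rack [-0.1605 -0.028 ] tip z 0.1026 F [-0.04  0.46 -1.62] F_along 0.44 w 0.273
(array([ 4.47, -2.13,  0.63]), 'rotz', np.float64(0.902))
```

```bash
python3 -m crank '[{"hand":-1,"travel":[0.5,-0.2,0],"rotation":[0,0,0]},{"hand":-1,"travel":[0.9,-0.4,0],"rotation":[0,0,0]},{"hand":-1,"travel":[0.9,-0.5,0.2],"rotation":[0,0,0]},{"hand":-1,"travel":[0.9,-0.5,0.2],"rotation":[0,0,0]},{"hand":-1,"travel":[0.8,-0.3,0.2],"rotation":[0,0,0]},{"hand":-1,"travel":[0.4,-0.2,0.1],"rotation":[0,0,0.3]},{"hand":-1,"travel":[0,0,0],"rotation":[0,0,0.4]},{"hand":-1,"travel":[0,0,0],"rotation":[0,0,0.2]}]'
python3 -m crank '[{"hand":-1,"travel":[0,0,0],"rotation":[0,0,0]},{"hand":-1,"travel":[0,0,0],"rotation":[0,0,0]}]'
python3 go.py .097 .090
python3 - <<'E'
from ov import *
S=snapshot('side');Tp=snapshot('top')
rack=[.570,.0594,1.339]
o=status.get_obs();e=o['eef_pos'];hy=1.339
hook=box(-.06,.06,-.012,.012,0,.034)+[((.06,0,.017),(.24,0,.017)),((.24,0,.017),(.24,0,-.0195))]
p=[e[0]-.015*np.cos(hy),e[1]-.015*np.sin(hy),hy]
it=[(p,e[2]+.0333,hook,(0,255,0)),(rack,0,[((-.3,0,.1),(.1,0,.1))],(255,0,255))]
draw(S,it,(200,120,320,260),5,'s8',.5);draw(Tp,it,(150,130,330,240),4,'t8',.5)
E
```

```text
clock: 12.6
eef_pos: [0.5016, -0.2332, 0.0754]
tcp_rot: [-0.0, 0.783, 0.622, -0.0]
wrist_force: [-0.0, -0.6, -1.0]
gripper_width: 0.274
clock: 12.8
eef_pos: [0.502, -0.2342, 0.0756]
tcp_rot: [-0.0, 0.783, 0.622, -0.0]
wrist_force: [0.1, -0.4, -1.2]
gripper_width: 0.272
t 12.8 tcp [ 0.502  -0.2342  0.0756] yaw 1.343 tcp rack [-0.3014 -0.0012] tip rack [-0.0764 -0.001 ] tip z 0.0894 F [ 0.06 -0.37 -1.23] F_along -0.35 w 0.272
(array([ 8.67, -0.03, -0.03]), 'rotz', np.float64(0.009))
```

View pics/s8.png

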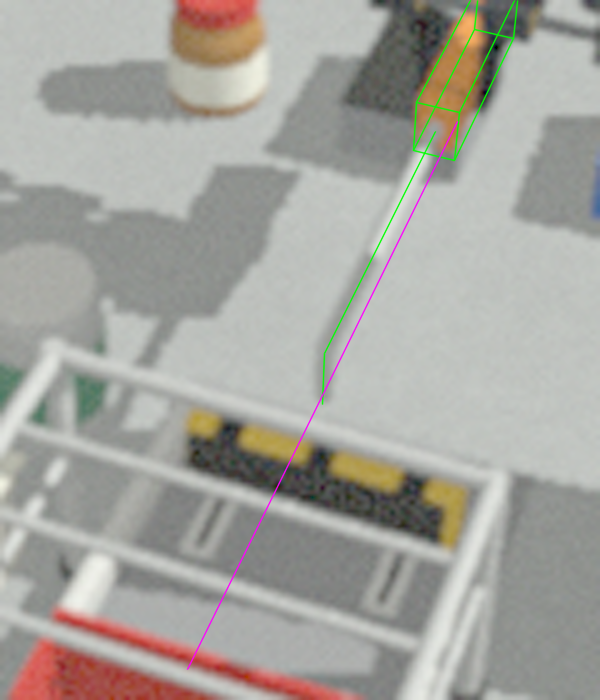

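View pics/t8.png

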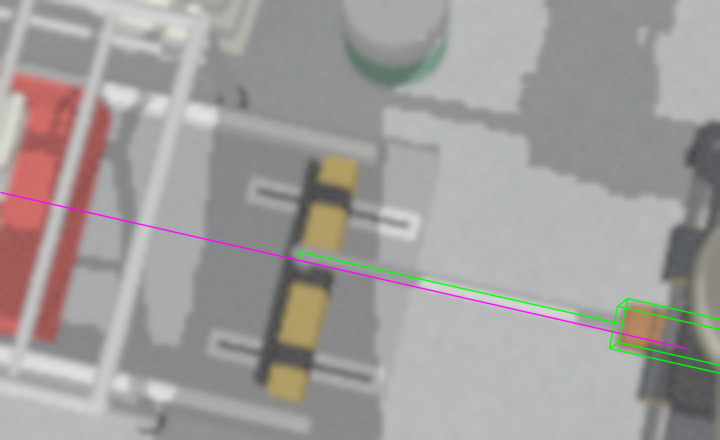

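```bash
python3 -m crank '[{"hand":-1,"travel":[0.5,-0.03,0],"rotation":[0,0,0]},{"hand":-1,"travel":[0.8,0,0],"rotation":[0,0,0]},{"hand":-1,"travel":[0.8,0,0],"rotation":[0,0,0]},{"hand":-1,"travel":[0.8,0,0],"rotation":[0,0,0]},{"hand":-1,"travel":[0.8,0,0],"rotation":[0,0,0]},{"hand":-1,"travel":[0.8,0,0],"rotation":[0,0,0]},{"hand":-1,"travel":[0.8,0,0],"rotation":[0,0,0]},{"hand":-1,"travel":[0.8,0,0],"rotation":[0,0,0]}]'
python3 -m crank '[{"hand":-1,"travel":[0.8,0,0],"rotation":[0,0,0]},{"hand":-1,"travel":[0.8,0,0],"rotation":[0,0,0]},{"hand":-1,"travel":[0.6,0,0],"rotation":[0,0,0]},{"hand":-1,"travel":[0.3,0,0],"rotation":[0,0,0]},{"hand":-1,"travel":[0,0,0],"rotation":[0,0,0]},{"hand":-1,"travel":[0,0,0],"rotation":[0,0,0]}]'
python3 go.py .097 .048
cat > look.py <<'E'
from ov import *
import sys
S=snapshot('side');Tp=snapshot('top')
rack=[.570,.0594,1.339]
o=status.get_obs();e=o['eef_pos'];hy=1.339
hook=box(-.06,.06,-.012,.012,0,.034)+[((.06,0,.017),(.24,0,.017)),((.24,0,.017),(.24,0,-.0195))]
p=[e[0]-.015*np.cos(hy),e[1]-.015*np.sin(hy),hy]
it=[(p,e[2]+.0333,hook,(0,255,0))] if len(sys.argv)>2 else []
draw(S,it,(190,160,320,300),5,sys.argv[1]+'s',.5);draw(Tp,it,(120,130,280,240),5,sys.argv[1]+'t',.5)
E
python3 look.py a
```

```text
clock: 13.7
eef_pos: [0.5294, -0.1129, 0.0757]
tcp_rot: [-0.0, 0.783, 0.622, 0.0]
wrist_force: [0.0, 0.1, -2.1]
gripper_width: 0.274
clock: 14.3
eef_pos: [0.5403, -0.0671, 0.0756]
tcp_rot: [0.0, 0.783, 0.622, -0.0]
wrist_force: [-0.8, -0.5, -0.9]
gripper_width: 0.277
t 14.3 tcp [ 0.5403 -0.0671  0.0756] yaw 1.3418 tcp rack [-0.13   -0.0002] tip rack [ 0.095  -0.0002] tip z 0.0894 F [-0.79 -0.53 -0.92] F_along -0.7 w 0.277
(array([ 0.1 , -0.01,  2.07]), 'rotz', np.float64(-0.001))
```

View pics/as.png

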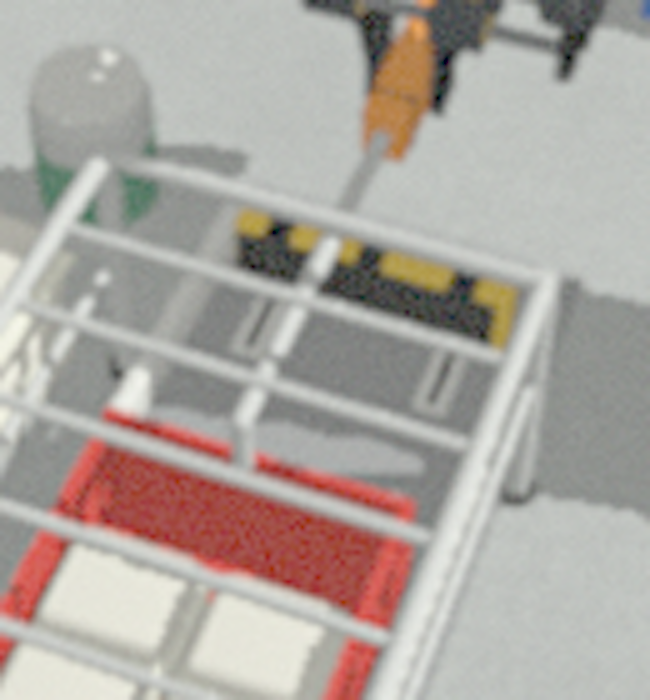

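View pics/at.png

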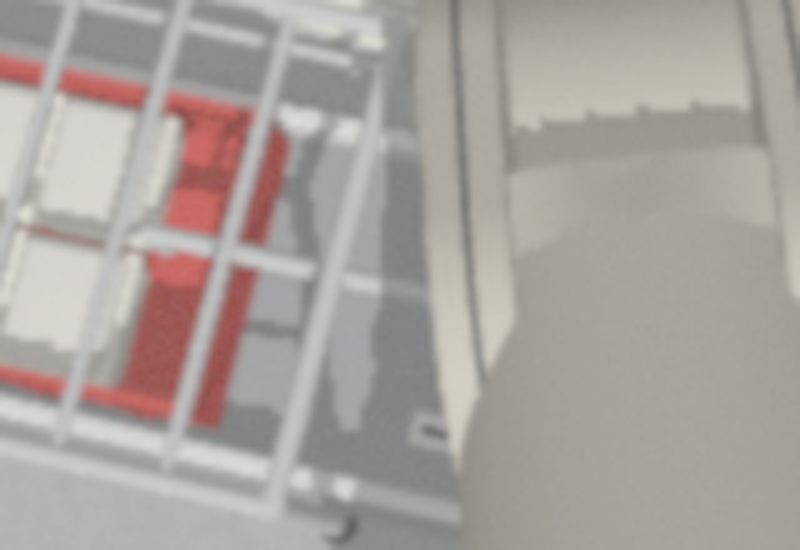

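```bash
python3 - <<'E'
from ov import *
S,Tp=pickle.load(open('cams.pkl','rb'))
rack=[.570,.0594,1.339]
def rk(w): 
    d=np.array(w)[:2]-rack[:2];c,s=np.cos(rack[2]),np.sin(rack[2]);return np.array([c*d[0]+s*d[1],-s*d[0]+c*d[1]])
print('elbow',rk(atz(Tp,(146.8,177),.126)),'tip side',rk(atz(S,(238.8,252),.0894)),'elbow side',rk(atz(S,(240,243),.126)))
print('box edge',rk(atz(Tp,(156,154),.056)),rk(atz(Tp,(149,179),.056)),rk(atz(Tp,(146.5,200),.056)))
print('lip outer side',rk(atz(S,(211.5,242.5),.071)),rk(atz(S,(272.5,261),.071)))
print('tote front bottom?',rk(atz(Tp,(177.5,160),.006)),rk(atz(Tp,(164,214.5),.006)))
print('tote top edges back: ',rk(atz(Tp,(105,140),.071)),rk(atz(Tp,(90,197),.071)))
print('lip front visible at top',rk(atz(Tp,(173.5,154),.071)))
print('plate side',rk(atz(S,(237.5,203),.051)),rk(atz(S,(289,230),.051)))
E
```

```text
elbow [0.0973743  0.00343513] tip side [ 0.08873941 -0.00088171] elbow side [0.08931285 0.00312825]
box edge [ 0.11366793 -0.06577834] [ 0.11381094 -0.002333  ] [0.10616007 0.04812482]
lip outer side [ 0.07565431 -0.0752462 ] [0.07262613 0.07321161]
tote front bottom? [ 0.07170206 -0.07290083] [0.06922492 0.07015859]
tote top edges back:  [ 0.2382895  -0.06895028] [0.23346984 0.07214225]
lip front visible at top [ 0.06811611 -0.07204341]
plate side [-0.07580951 -0.07357367] [-0.03926921  0.07827398]
```

```bash
python3 -m crank '[{"hand":-1,"travel":[0.2,0,0],"rotation":[0,0,0]},{"hand":-1,"travel":[0,0,0.3],"rotation":[0,0,0]},{"hand":-1,"travel":[0,0,0.4],"rotation":[0,0,0]},{"hand":-1,"travel":[0,0,0.4],"rotation":[0,0,0]},{"hand":-1,"travel":[0,0,0.4],"rotation":[0,0,0]},{"hand":-1,"travel":[0,0,0.3],"rotation":[0,0,0]},{"hand":-1,"travel":[0,0,0.15],"rotation":[0,0,0]},{"hand":-1,"travel":[0,0,0],"rotation":[0,0,0]}]'
python3 -m crank '[{"hand":-1,"travel":[0,0,0],"rotation":[0,0,0]}]'
python3 go.py .097 .048
python3 look.py b
```

```text
clock: 15.2
eef_pos: [0.541, -0.0627, 0.0361]
tcp_rot: [-0.0, 0.783, 0.622, -0.0]
wrist_force: [0.5, -0.2, -1.8]
gripper_width: 0.273
clock: 15.3
eef_pos: [0.5415, -0.0627, 0.0368]
tcp_rot: [0.0, 0.783, 0.622, 0.0]
wrist_force: [0.2, -0.3, -0.8]
gripper_width: 0.272
t 15.3 tcp [ 0.5415 -0.0627  0.0368] yaw 1.3422 tcp rack [-0.1254 -0.0003] tip rack [ 0.0996 -0.0003] tip z 0.0506 F [ 0.18 -0.3  -0.8 ] F_along -0.25 w 0.272
(array([-0.13, -0.02,  0.13]), 'rotz', np.float64(0.002))
```

View pics/bs.png

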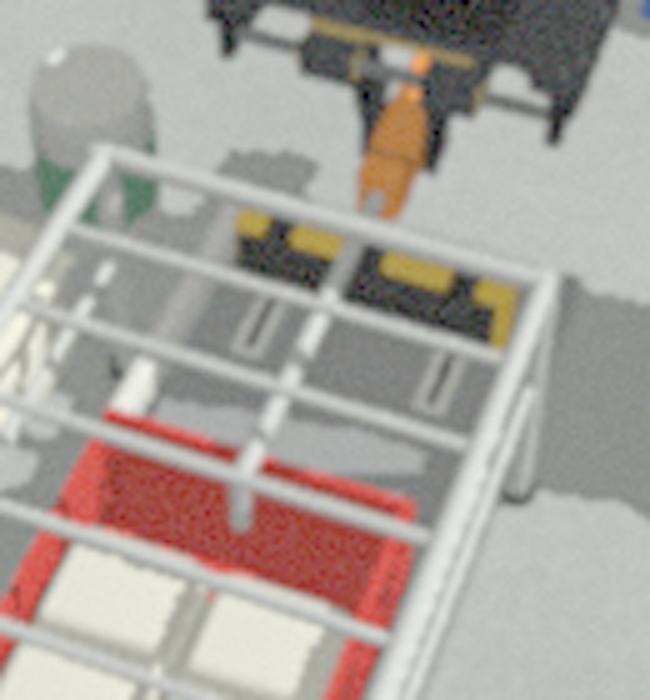

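View pics/bt.png

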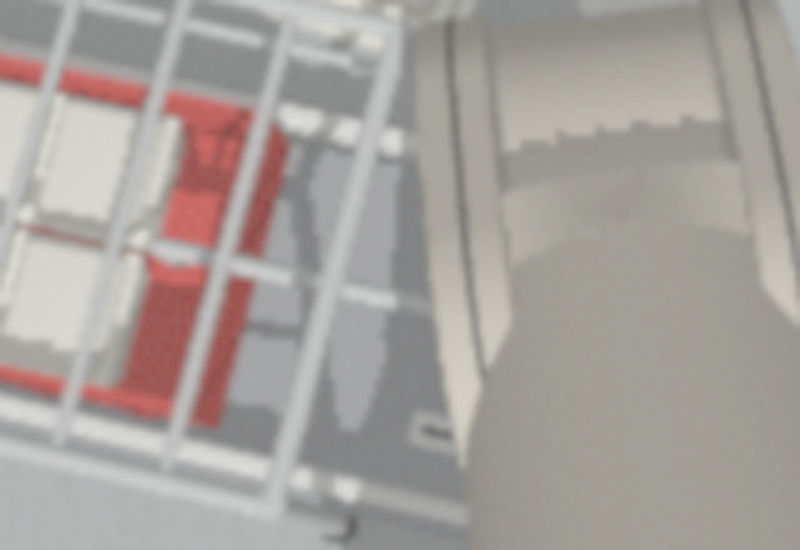

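```bash
python3 -m crank '[{"hand":-1,"travel":[-0.1,0,0],"rotation":[0,0,0]},{"hand":-1,"travel":[-0.1,0,0],"rotation":[0,0,0]},{"hand":-1,"travel":[-0.1,0,0],"rotation":[0,0,0]},{"hand":-1,"travel":[-0.1,0,0],"rotation":[0,0,0]},{"hand":-1,"travel":[-0.1,0,0],"rotation":[0,0,0]},{"hand":-1,"travel":[-0.05,0,0],"rotation":[0,0,0]}]'; python3 go.py
python3 -m crank '[{"hand":-1,"travel":[-0.05,0,0],"rotation":[0,0,0]},{"hand":-1,"travel":[-0.05,0,0],"rotation":[0,0,0]},{"hand":-1,"travel":[-0.05,0,0],"rotation":[0,0,0]},{"hand":-1,"travel":[-0.05,0,0],"rotation":[0,0,0]},{"hand":-1,"travel":[-0.05,0,0],"rotation":[0,0,0]},{"hand":-1,"travel":[-0.05,0,0],"rotation":[0,0,0]}]'; python3 go.py
```

```text
clock: 16.0
eef_pos: [0.5388, -0.0738, 0.0367]
tcp_rot: [0.0, 0.783, 0.622, -0.0]
wrist_force: [-0.6, -0.8, -1.5]
gripper_width: 0.272
t 16.0 tcp [ 0.5388 -0.0738  0.0367] yaw 1.3419 tcp rack [-0.1368 -0.0002] tip rack [ 0.0882 -0.0002] tip z 0.0505 F [-0.58 -0.79 -1.51] F_along -0.9 w 0.272
clock: 16.6
eef_pos: [0.5375, -0.0794, 0.0367]
tcp_rot: [0.0, 0.783, 0.622, 0.0]
wrist_force: [0.2, 0.3, -1.2]
gripper_width: 0.277
t 16.6 tcp [ 0.5375 -0.0794  0.0367] yaw 1.3422 tcp rack [-0.1425 -0.0002] tip rack [ 0.0825 -0.0002] tip z 0.0505 F [ 0.17  0.29 -1.16] F_along 0.32 w 0.277
```

```bash
python3 -m crank '[{"hand":-1,"travel":[-0.05,0,0],"rotation":[0,0,0]},{"hand":-1,"travel":[-0.05,0,0],"rotation":[0,0,0]},{"hand":-1,"travel":[-0.05,0,0],"rotation":[0,0,0]},{"hand":-1,"travel":[-0.05,0,0],"rotation":[0,0,0]}]'; python3 go.py
python3 -m crank '[{"hand":-1,"travel":[-0.05,0,0],"rotation":[0,0,0]},{"hand":-1,"travel":[-0.05,0,0],"rotation":[0,0,0]},{"hand":-1,"travel":[-0.05,0,0],"rotation":[0,0,0]},{"hand":-1,"travel":[-0.05,0,0],"rotation":[0,0,0]}]'; python3 go.py
python3 -m crank '[{"hand":-1,"travel":[-0.05,0,0],"rotation":[0,0,0]},{"hand":-1,"travel":[-0.05,0,0],"rotation":[0,0,0]},{"hand":-1,"travel":[-0.05,0,0],"rotation":[0,0,0]},{"hand":-1,"travel":[-0.05,0,0],"rotation":[0,0,0]}]'; python3 go.py
```

```text
clock: 17.0
eef_pos: [0.5368, -0.0819, 0.0367]
tcp_rot: [-0.0, 0.783, 0.622, 0.001]
wrist_force: [1.7, 4.2, -2.6]
gripper_width: 0.274
t 17.0 tcp [ 0.5368 -0.0819  0.0367] yaw 1.3433 tcp rack [-0.1452 -0.0002] tip rack [0.0798 0.0001] tip z 0.0505 F [ 1.69  4.25 -2.59] F_along 4.52 w 0.274
clock: 17.4
eef_pos: [0.5359, -0.0858, 0.0367]
tcp_rot: [-0.0, 0.783, 0.622, 0.001]
wrist_force: [1.5, 5.7, -2.6]
gripper_width: 0.27
t 17.4 tcp [ 0.5359 -0.0858  0.0367] yaw 1.3434 tcp rack [-0.1492 -0.0002] tip rack [0.0758 0.0001] tip z 0.0505 F [ 1.54  5.69 -2.59] F_along 5.89 w 0.27
clock: 17.8
eef_pos: [0.535, -0.0897, 0.0367]
tcp_rot: [-0.0, 0.783, 0.622, 0.001]
wrist_force: [1.3, 4.4, -1.3]
gripper_width: 0.272
t 17.8 tcp [ 0.535  -0.0897  0.0367] yaw 1.3433 tcp rack [-0.1532 -0.0002] tip rack [0.0718 0.0001] tip z 0.0505 F [ 1.25  4.37 -1.32] F_along 4.54 w 0.272
```

```bash
python3 -m crank '[{"hand":-1,"travel":[-0.06,0,0],"rotation":[0,0,0]},{"hand":-1,"travel":[-0.08,0,0],"rotation":[0,0,0]},{"hand":-1,"travel":[-0.1,0,0],"rotation":[0,0,0]},{"hand":-1,"travel":[-0.1,0,0],"rotation":[0,0,0]},{"hand":-1,"travel":[-0.1,0,0],"rotation":[0,0,0]},{"hand":-1,"travel":[-0.1,0,0],"rotation":[0,0,0]},{"hand":-1,"travel":[-0.1,0,0],"rotation":[0,0,0]},{"hand":-1,"travel":[-0.1,0,0],"rotation":[0,0,0]}]'; python3 go.py; python3 look.py c 1
```

```text
clock: 18.6
eef_pos: [0.5316, -0.1042, 0.0366]
tcp_rot: [-0.0, 0.783, 0.622, 0.001]
wrist_force: [1.1, 5.1, -2.3]
gripper_width: 0.277
t 18.6 tcp [ 0.5316 -0.1042  0.0366] yaw 1.3434 tcp rack [-0.168  -0.0002] tip rack [0.057  0.0001] tip z 0.0504 F [ 1.1   5.07 -2.31] F_along 5.19 w 0.277
```

View pics/cs.png

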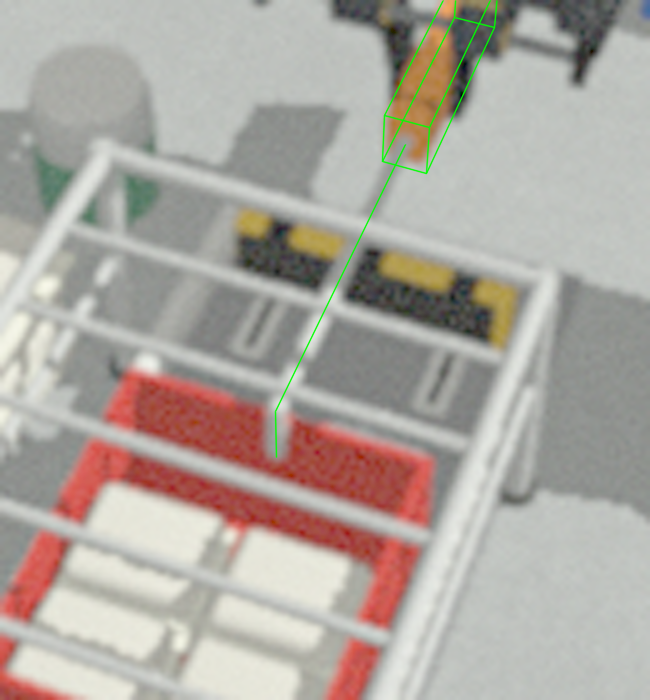

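```bash
python3 -m crank '[{"hand":-1,"travel":[-0.1,0,0],"rotation":[0,0,0]},{"hand":-1,"travel":[-0.1,0,0],"rotation":[0,0,0]},{"hand":-1,"travel":[-0.1,0,0],"rotation":[0,0,0]},{"hand":-1,"travel":[-0.1,0,0],"rotation":[0,0,0]},{"hand":-1,"travel":[-0.1,0,0],"rotation":[0,0,0]},{"hand":-1,"travel":[-0.1,0,0],"rotation":[0,0,0]},{"hand":-1,"travel":[-0.1,0,0],"rotation":[0,0,0]},{"hand":-1,"travel":[-0.1,0,0],"rotation":[0,0,0]}]'>/dev/null; python3 go.py
python3 -m crank '[{"hand":-1,"travel":[-0.1,0,0],"rotation":[0,0,0]},{"hand":-1,"travel":[-0.1,0,0],"rotation":[0,0,0]},{"hand":-1,"travel":[-0.1,0,0],"rotation":[0,0,0]},{"hand":-1,"travel":[-0.1,0,0],"rotation":[0,0,0]},{"hand":-1,"travel":[-0.1,0,0],"rotation":[0,0,0]},{"hand":-1,"travel":[-0.1,0,0],"rotation":[0,0,0]},{"hand":-1,"travel":[-0.1,0,0],"rotation":[0,0,0]},{"hand":-1,"travel":[-0.1,0,0],"rotation":[0,0,0]}]'>/dev/null; python3 go.py
python3 -m crank '[{"hand":-1,"travel":[-0.1,0,0],"rotation":[0,0,0]},{"hand":-1,"travel":[-0.1,0,0],"rotation":[0,0,0]},{"hand":-1,"travel":[-0.1,0,0],"rotation":[0,0,0]},{"hand":-1,"travel":[-0.1,0,0],"rotation":[0,0,0]},{"hand":-1,"travel":[-0.1,0,0],"rotation":[0,0,0]},{"hand":-1,"travel":[-0.1,0,0],"rotation":[0,0,0]},{"hand":-1,"travel":[-0.1,0,0],"rotation":[0,0,0]},{"hand":-1,"travel":[-0.08,0,0],"rotation":[0,0,0]}]'>/dev/null; python3 go.py; python3 look.py d 1
```

```text
t 19.5 tcp [ 0.5279 -0.1201  0.0366] yaw 1.343 tcp rack [-0.1844 -0.0003] tip rack [ 0.0406 -0.0001] tip z 0.0504 F [ 0.56  5.42 -2.16] F_along 5.4 w 0.274
t 20.3 tcp [ 0.5243 -0.1356  0.0366] yaw 1.3431 tcp rack [-0.2003 -0.0003] tip rack [ 0.0247 -0.0001] tip z 0.0504 F [ 1.23  5.32 -2.31] F_along 5.46 w 0.273
t 21.1 tcp [ 0.5208 -0.1509  0.0366] yaw 1.343 tcp rack [-0.216  -0.0004] tip rack [ 0.009  -0.0002] tip z 0.0504 F [ 1.4   6.38 -2.48] F_along 6.53 w 0.279
```

View pics/ds.png

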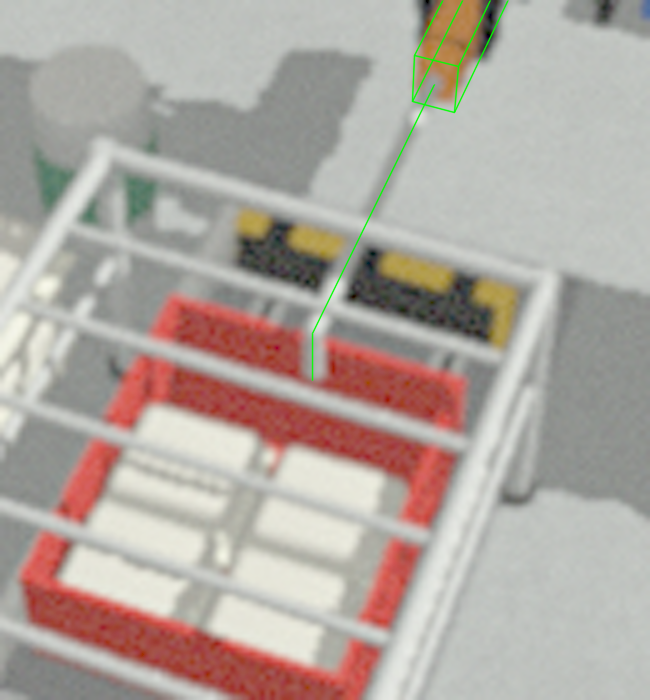

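View pics/dt.png

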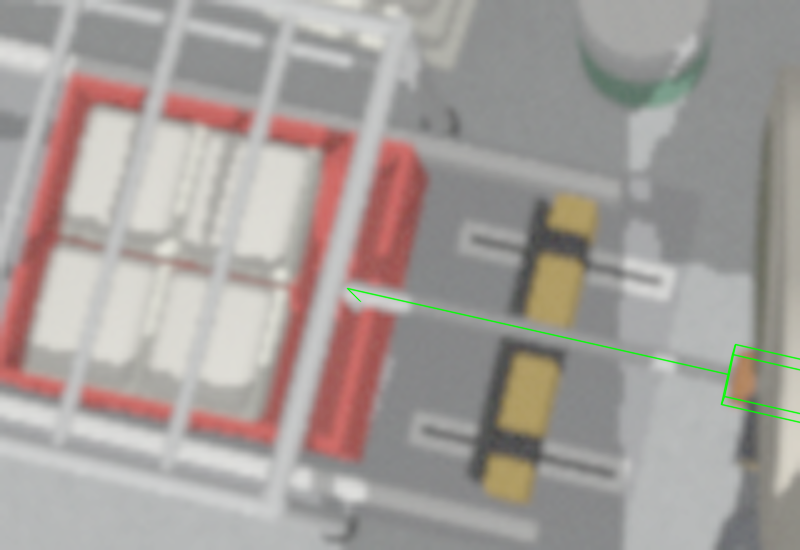

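```bash
python3 - <<'E'
from ov import *
S,Tp=pickle.load(open('cams.pkl','rb'))
rack=[.570,.0594,1.339]
def rk(w): 
    d=np.array(w)[:2]-rack[:2];c,s=np.cos(rack[2]),np.sin(rack[2]);return np.array([c*d[0]+s*d[1],-s*d[0]+c*d[1]])
for z in (.03,.045,.051): print(z,'plate',rk(atz(Tp,(228,170),z)),rk(atz(Tp,(214.5,225),z)))
print('tote bottom',rk(atz(Tp,(205,167),.008)),rk(atz(Tp,(192.5,221.5),.008)))
print('lip outer',rk(atz(Tp,(202.5,159),.071)), 'side',rk(atz(S,(224.5,219.5),.071)),rk(atz(S,(283,236.5),.071)))
E
```

```text
0.03 plate [-0.06308021 -0.07145325] [-0.06285096  0.0685607 ]
0.045 plate [-0.06474448 -0.06840758] [-0.06451911  0.06923868]
0.051 plate [-0.06541019 -0.06718932] [-0.06518637  0.06950987]
tote bottom [-0.00174441 -0.07041867] [-0.004973    0.07130213]
lip outer [-0.00228939 -0.07559386] side [ 0.00176522 -0.07503403] [-0.00048348  0.07410326]
```

```bash
python3 -m crank '[{"hand":-1,"travel":[-0.1,0,0],"rotation":[0,0,0]},{"hand":-1,"travel":[-0.1,0,0],"rotation":[0,0,0]},{"hand":-1,"travel":[-0.1,0,0],"rotation":[0,0,0]},{"hand":-1,"travel":[-0.1,0,0],"rotation":[0,0,0]},{"hand":-1,"travel":[-0.1,0,0],"rotation":[0,0,0]},{"hand":-1,"travel":[-0.1,0,0],"rotation":[0,0,0]},{"hand":-1,"travel":[-0.1,0,0],"rotation":[0,0,0]},{"hand":-1,"travel":[-0.1,0,0],"rotation":[0,0,0]}]'>/dev/null; python3 go.py
python3 -m crank '[{"hand":-1,"travel":[-0.1,0,0],"rotation":[0,0,0]},{"hand":-1,"travel":[-0.1,0,0],"rotation":[0,0,0]},{"hand":-1,"travel":[-0.1,0,0],"rotation":[0,0,0]},{"hand":-1,"travel":[-0.1,0,0],"rotation":[0,0,0]},{"hand":-1,"travel":[-0.1,0,0],"rotation":[0,0,0]},{"hand":-1,"travel":[-0.1,0,0],"rotation":[0,0,0]},{"hand":-1,"travel":[-0.1,0,0],"rotation":[0,0,0]},{"hand":-1,"travel":[-0.1,0,0],"rotation":[0,0,0]}]'>/dev/null; python3 go.py
python3 -m crank '[{"hand":-1,"travel":[-0.1,0,0],"rotation":[0,0,0]},{"hand":-1,"travel":[-0.1,0,0],"rotation":[0,0,0]},{"hand":-1,"travel":[-0.1,0,0],"rotation":[0,0,0]},{"hand":-1,"travel":[-0.1,0,0],"rotation":[0,0,0]},{"hand":-1,"travel":[-0.08,0,0],"rotation":[0,0,0]},{"hand":-1,"travel":[-0.06,0,0],"rotation":[0,0,0]},{"hand":-1,"travel":[-0.05,0,0],"rotation":[0,0,0]},{"hand":-1,"travel":[-0.03,0,0],"rotation":[0,0,0]}]'>/dev/null; python3 go.py; python3 look.py e
```

```text
t 22.0 tcp [ 0.5171 -0.1666  0.0366] yaw 1.343 tcp rack [-0.2321 -0.0004] tip rack [-0.0071 -0.0002] tip z 0.0504 F [ 1.17  5.24 -1.47] F_along 5.37 w 0.272
t 22.8 tcp [ 0.5134 -0.1822  0.0366] yaw 1.3429 tcp rack [-0.2481 -0.0005] tip rack [-0.0231 -0.0003] tip z 0.0504 F [ 0.97  5.07 -2.47] F_along 5.16 w 0.272
t 23.6 tcp [ 0.5106 -0.1943  0.0366] yaw 1.3428 tcp rack [-0.2605 -0.0005] tip rack [-0.0355 -0.0003] tip z 0.0504 F [ 1.32  4.72 -2.39] F_along 4.9 w 0.273
```

View pics/et.png

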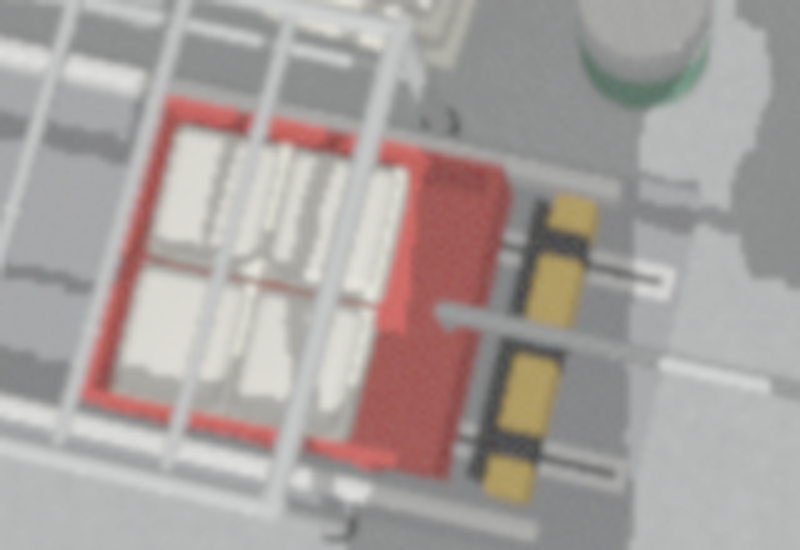

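View pics/es.png

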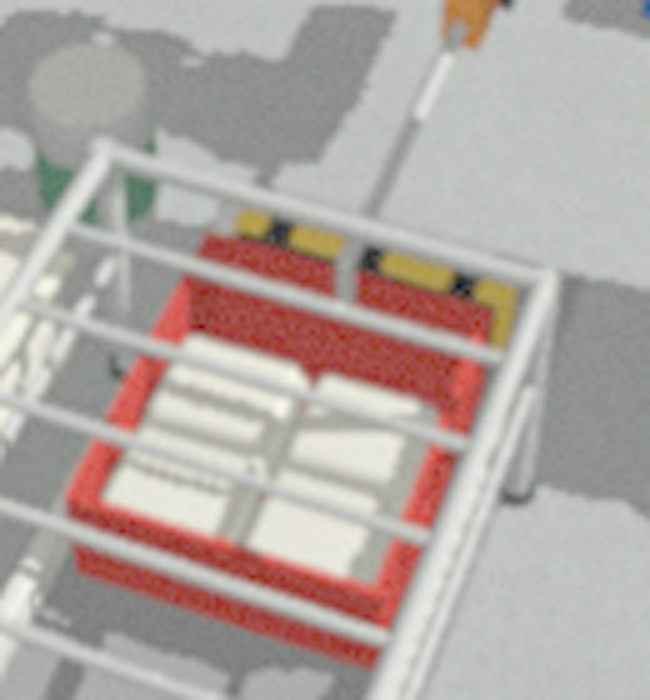

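```bash
python3 -m crank '[{"hand":-1,"travel":[-0.03,0,0],"rotation":[0,0,0]},{"hand":-1,"travel":[-0.03,0,0],"rotation":[0,0,0]},{"hand":-1,"travel":[-0.03,0,0],"rotation":[0,0,0]},{"hand":-1,"travel":[-0.03,0,0],"rotation":[0,0,0]},{"hand":-1,"travel":[-0.03,0,0],"rotation":[0,0,0]},{"hand":-1,"travel":[-0.03,0,0],"rotation":[0,0,0]},{"hand":-1,"travel":[-0.03,0,0],"rotation":[0,0,0]},{"hand":-1,"travel":[-0.03,0,0],"rotation":[0,0,0]}]'>/dev/null; python3 go.py
python3 -m crank '[{"hand":-1,"travel":[-0.03,0,0],"rotation":[0,0,0]},{"hand":-1,"travel":[-0.03,0,0],"rotation":[0,0,0]},{"hand":-1,"travel":[-0.03,0,0],"rotation":[0,0,0]},{"hand":-1,"travel":[-0.03,0,0],"rotation":[0,0,0]},{"hand":-1,"travel":[-0.03,0,0],"rotation":[0,0,0]},{"hand":-1,"travel":[-0.03,0,0],"rotation":[0,0,0]}]'>/dev/null; python3 go.py
python3 -m crank '[{"hand":-1,"travel":[-0.02,0,0],"rotation":[0,0,0]},{"hand":-1,"travel":[-0.02,0,0],"rotation":[0,0,0]},{"hand":-1,"travel":[-0.02,0,0],"rotation":[0,0,0]},{"hand":-1,"travel":[-0.02,0,0],"rotation":[0,0,0]},{"hand":-1,"travel":[-0.02,0,0],"rotation":[0,0,0]}]'>/dev/null; python3 go.py
```

```text
t 24.5 tcp [ 0.5095 -0.199   0.0366] yaw 1.3427 tcp rack [-0.2654 -0.0005] tip rack [-0.0404 -0.0003] tip z 0.0504 F [ 1.74  4.64 -1.71] F_along 4.92 w 0.274
t 25.1 tcp [ 0.5087 -0.2025  0.0366] yaw 1.3428 tcp rack [-0.269  -0.0005] tip rack [-0.044  -0.0003] tip z 0.0504 F [ 2.17  4.81 -1.93] F_along 5.18 w 0.273
t 25.6 tcp [ 0.5083 -0.2044  0.0366] yaw 1.3428 tcp rack [-0.271  -0.0005] tip rack [-0.046  -0.0003] tip z 0.0504 F [ 0.21  4.97 -2.09] F_along 4.88 w 0.271
```

```bash
for i in 1 2; do :; done; python3 -m crank '[{"hand":-1,"travel":[-0.02,0,0],"rotation":[0,0,0]},{"hand":-1,"travel":[-0.02,0,0],"rotation":[0,0,0]},{"hand":-1,"travel":[-0.02,0,0],"rotation":[0,0,0]},{"hand":-1,"travel":[-0.02,0,0],"rotation":[0,0,0]}]'>/dev/null; python3 go.py
python3 -m crank '[{"hand":-1,"travel":[-0.02,0,0],"rotation":[0,0,0]},{"hand":-1,"travel":[-0.02,0,0],"rotation":[0,0,0]},{"hand":-1,"travel":[-0.02,0,0],"rotation":[0,0,0]}]'>/dev/null; python3 go.py
python3 -m crank '[{"hand":-1,"travel":[-0.02,0,0],"rotation":[0,0,0]},{"hand":-1,"travel":[-0.02,0,0],"rotation":[0,0,0]},{"hand":-1,"travel":[-0.02,0,0],"rotation":[0,0,0]}]'>/dev/null; python3 go.py; python3 look.py f
```

```text
t 26.0 tcp [ 0.5079 -0.206   0.0366] yaw 1.3428 tcp rack [-0.2726 -0.0005] tip rack [-0.0476 -0.0003] tip z 0.0504 F [ 0.76  4.93 -1.67] F_along 4.97 w 0.272
t 26.3 tcp [ 0.5076 -0.207   0.0366] yaw 1.3429 tcp rack [-0.2736 -0.0005] tip rack [-0.0486 -0.0003] tip z 0.0504 F [ 1.26  6.37 -2.06] F_along 6.49 w 0.274
t 26.6 tcp [ 0.5074 -0.2082  0.0365] yaw 1.3429 tcp rack [-0.2748 -0.0005] tip rack [-0.0498 -0.0003] tip z 0.0503 F [ 1.49  5.91 -1.76] F_along 6.09 w 0.273
```

View pics/ft.png

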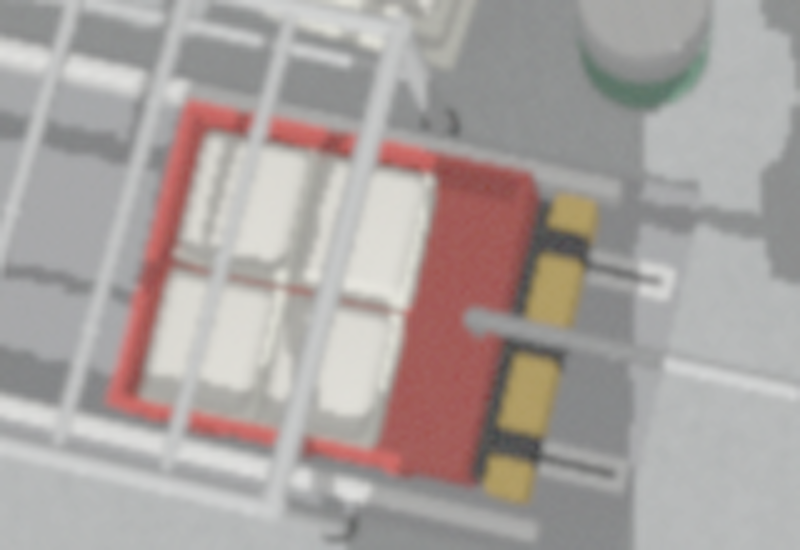

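```bash
python3 -m crank '[{"hand":-1,"travel":[-0.015,0,0],"rotation":[0,0,0]},{"hand":-1,"travel":[-0.015,0,0],"rotation":[0,0,0]},{"hand":-1,"travel":[-0.015,0,0],"rotation":[0,0,0]}]'>/dev/null; python3 go.py
python3 -m crank '[{"hand":-1,"travel":[-0.015,0,0],"rotation":[0,0,0]},{"hand":-1,"travel":[-0.015,0,0],"rotation":[0,0,0]}]'>/dev/null; python3 go.py
python3 -m crank '[{"hand":-1,"travel":[-0.015,0,0],"rotation":[0,0,0]},{"hand":-1,"travel":[-0.015,0,0],"rotation":[0,0,0]}]'>/dev/null; python3 go.py
```

```text
t 27.0 tcp [ 0.5072 -0.209   0.0366] yaw 1.343 tcp rack [-0.2756 -0.0005] tip rack [-0.0506 -0.0003] tip z 0.0504 F [ 1.57  5.62 -1.93] F_along 5.83 w 0.276
t 27.2 tcp [ 0.5071 -0.2095  0.0366] yaw 1.343 tcp rack [-0.2761 -0.0005] tip rack [-0.0511 -0.0003] tip z 0.0504 F [ 0.45  6.51 -2.28] F_along 6.44 w 0.273
t 27.4 tcp [ 0.507  -0.2098  0.0365] yaw 1.3432 tcp rack [-0.2765 -0.0005] tip rack [-0.0515 -0.0002] tip z 0.0503 F [ 1.75  7.39 -3.21] F_along 7.6 w 0.276
```

```bash
python3 -m crank '[{"hand":-1,"travel":[-0.015,0,0],"rotation":[0,0,0]}]'>/dev/null; python3 go.py
python3 -m crank '[{"hand":-1,"travel":[-0.01,0,0],"rotation":[0,0,0]}]'>/dev/null; python3 go.py
python3 -m crank '[{"hand":-1,"travel":[0,0,0],"rotation":[0,0,0]}]'>/dev/null; python3 go.py
```

```text
t 27.5 tcp [ 0.5069 -0.21    0.0365] yaw 1.3433 tcp rack [-0.2766 -0.0005] tip rack [-0.0516 -0.0002] tip z 0.0503 F [ 2.12  7.99 -2.17] F_along 8.26 w 0.274
t 27.6 tcp [ 0.5069 -0.21    0.0365] yaw 1.3434 tcp rack [-0.2767 -0.0005] tip rack [-0.0517 -0.0002] tip z 0.0503 F [ 1.98  8.84 -1.75] F_along 9.06 w 0.277
t 27.7 tcp [ 0.5069 -0.21    0.0365] yaw 1.3433 tcp rack [-0.2767 -0.0005] tip rack [-0.0517 -0.0002] tip z 0.0503 F [ 2.34  8.04 -1.76] F_along 8.36 w 0.272
```

```bash
python3 -m crank '[{"hand":-1,"travel":[-0.015,0,0],"rotation":[0,0,0]},{"hand":-1,"travel":[-0.01,0,0],"rotation":[0,0,0]}]'>/dev/null; python3 go.py
python3 -m crank '[{"hand":-1,"travel":[0,0,0],"rotation":[0,0,0]}]'>/dev/null; python3 go.py; python3 look.py g
```

```text
t 27.9 tcp [ 0.5069 -0.2103  0.0365] yaw 1.3436 tcp rack [-0.277  -0.0005] tip rack [-0.052  -0.0002] tip z 0.0503 F [ 1.97  8.52 -3.23] F_along 8.74 w 0.273
t 28.0 tcp [ 0.5069 -0.2103  0.0365] yaw 1.3435 tcp rack [-0.277  -0.0005] tip rack [-0.052  -0.0002] tip z 0.0503 F [ 2.1   7.76 -3.03] F_along 8.03 w 0.277
```

View pics/gt.png

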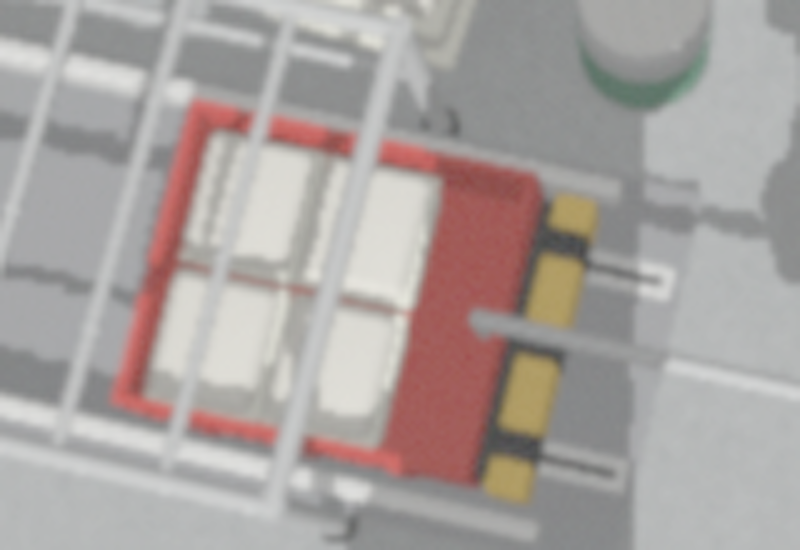

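View pics/gs.png

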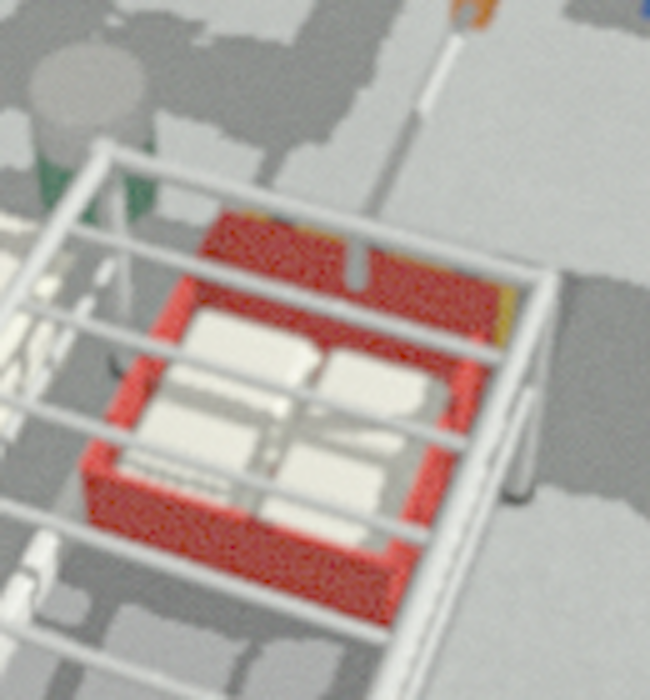

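```bash
python3 -m crank '[{"hand":-1,"travel":[-0.015,0,0],"rotation":[0,0,0]},{"hand":-1,"travel":[0,0,0],"rotation":[0,0,0]}]'>/dev/null; python3 go.py
python3 -m crank '[{"hand":-1,"travel":[-0.015,0,0],"rotation":[0,0,0]},{"hand":-1,"travel":[0,0,0],"rotation":[0,0,0]}]'>/dev/null; python3 go.py
```

```text
t 28.3 tcp [ 0.5068 -0.2107  0.0365] yaw 1.3435 tcp rack [-0.2774 -0.0005] tip rack [-0.0524 -0.0002] tip z 0.0503 F [ 1.17  7.9  -2.28] F_along 7.96 w 0.274
t 28.5 tcp [ 0.5067 -0.2109  0.0365] yaw 1.3435 tcp rack [-0.2776 -0.0005] tip rack [-0.0526 -0.0002] tip z 0.0503 F [ 1.68  7.87 -3.36] F_along 8.05 w 0.275
```

```bash
python3 - <<'E'
from ov import *
w6=pickle.load(open('w6.pkl','rb'))[0]
w=snapshot('wrist');S=snapshot('side');Tp=snapshot('top')
pickle.dump((w,S,Tp),open('w9.pkl','wb'))
a=cv2.resize(w6['image'][60:300,190:330],None,fx=2.5,fy=2.5,interpolation=cv2.INTER_CUBIC)
b=cv2.resize(w['image'][60:300,190:330],None,fx=2.5,fy=2.5,interpolation=cv2.INTER_CUBIC)
cv2.imwrite('pics/w9.png',np.hstack([a,b]))
draw(Tp,[],(120,130,280,240),5,'ht',.5);draw(S,[],(190,160,320,300),5,'hs',.5)
E
```

```text
(no output)
```

View pics/w9.png

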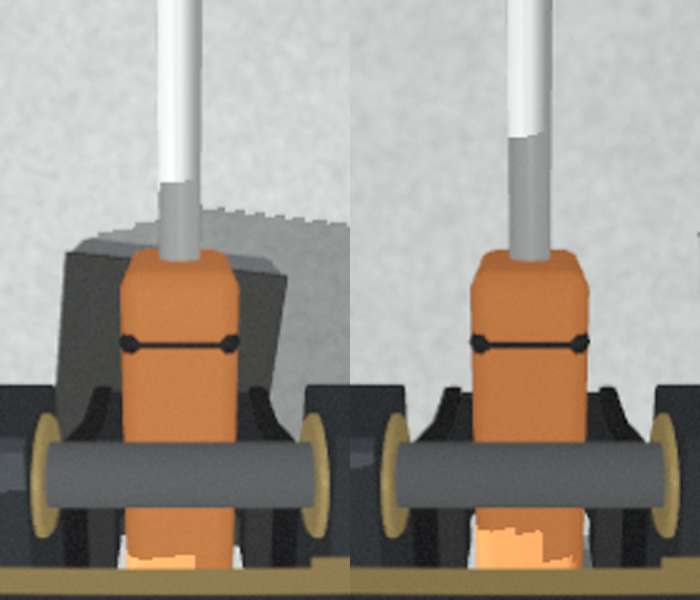

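View pics/ht.png

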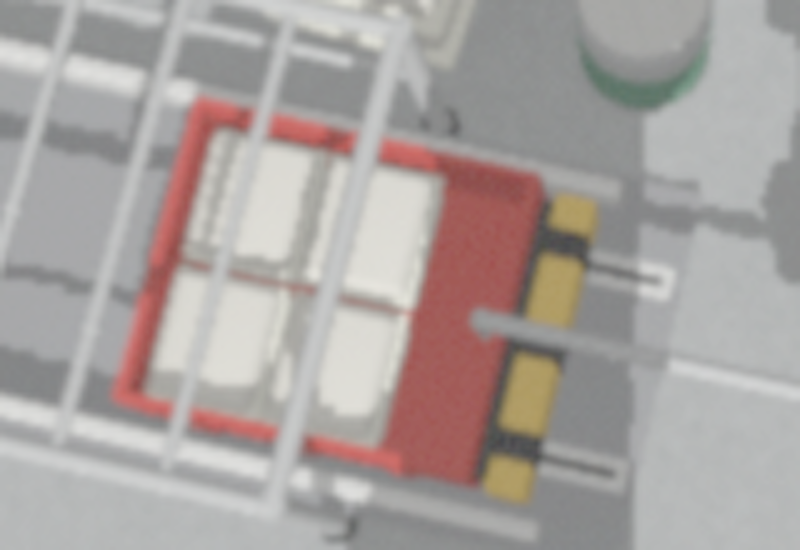

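View pics/hs.png

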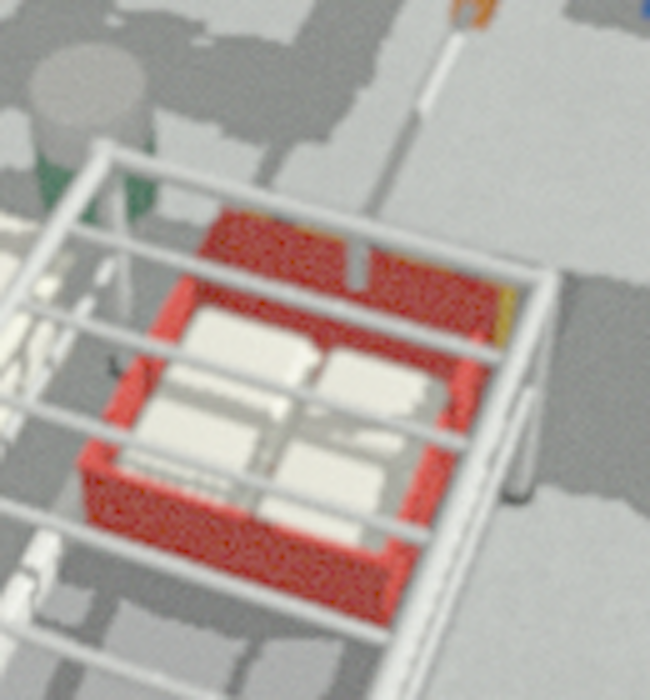

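```bash
python3 - <<'E'
from ov import *
w6=pickle.load(open('w6.pkl','rb'))[0]['image'];w9=pickle.load(open('w9.pkl','rb'))[0]['image']
f=lambda im,r:cv2.cvtColor(im,cv2.COLOR_BGR2GRAY)[r[0]:r[1],r[2]:r[3]].astype(np.float32)
r=(180,215,244,280)
t=f(w6,r)
c=lambda im:im
# template match subpixel via upsample
k=10
A=cv2.resize(f(w6,(185,212,246,278)),None,fx=k,fy=k,interpolation=cv2.INTER_CUBIC)
B=cv2.resize(f(w9,(180,217,241,283)),None,fx=k,fy=k,interpolation=cv2.INTER_CUBIC)
m=cv2.matchTemplate(B,A,cv2.TM_CCOEFF_NORMED);_,v,_,l=cv2.minMaxLoc(m);print('band',v,np.array(l)/k-5)
A=cv2.resize(f(w6,(155,170,246,278)),None,fx=k,fy=k,interpolation=cv2.INTER_CUBIC)
B=cv2.resize(f(w9,(150,175,241,283)),None,fx=k,fy=k,interpolation=cv2.INTER_CUBIC)
m=cv2.matchTemplate(B,A,cv2.TM_CCOEFF_NORMED);_,v,_,l=cv2.minMaxLoc(m);print('front',v,np.array(l)/k-5)
S=pickle.load(open('w9.pkl','rb'))[1]; Tp=pickle.load(open('w9.pkl','rb'))[2]
print([ (l,[(round(q['score'],2)) for q in masks_of(l,'top')]) for l in ['stop','tote']])
rack=[.570,.0594,1.339]
def rk(w): 
    d=np.array(w)[:2]-rack[:2];c,s=np.cos(rack[2]),np.sin(rack[2]);return np.array([c*d[0]+s*d[1],-s*d[0]+c*d[1]])
draw(Tp,[],(210,155,245,235),9,'gap',.5)
E
```

```text
band 0.996359646320343 [ 0.  -0.1]
front 0.627336323261261 [0.7 1.1]
[('stop', [0.91]), ('tote', [0.88, 0.22])]
```

View pics/gap.png

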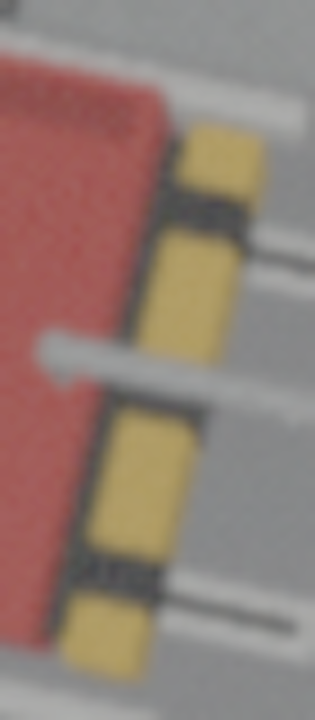

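```bash
python3 -m crank '[{"hand":-1,"travel":[-0.015,0,0],"rotation":[0,0,0]},{"hand":-1,"travel":[-0.015,0,0],"rotation":[0,0,0]},{"hand":-1,"travel":[0,0,0],"rotation":[0,0,0]}]'>/dev/null; python3 go.py
python3 -m crank '[{"hand":-1,"travel":[-0.015,0,0],"rotation":[0,0,0]},{"hand":-1,"travel":[-0.015,0,0],"rotation":[0,0,0]},{"hand":-1,"travel":[0,0,0],"rotation":[0,0,0]}]'>/dev/null; python3 go.py
```

```text
t 29.05 tcp [ 0.5067 -0.2112  0.0365] yaw 1.3437 tcp rack [-0.278  -0.0005] tip rack [-0.053  -0.0002] tip z 0.0503 F [ 2.23  8.23 -3.11] F_along 8.52 w 0.27
t 29.35 tcp [ 0.5067 -0.2114  0.0365] yaw 1.3441 tcp rack [-0.2781 -0.0006] tip rack [-0.0531 -0.0001] tip z 0.0503 F [ 3.1   9.52 -3.03] F_along 9.98 w 0.274
```

```bash
python3 -m crank '[{"hand":-1,"travel":[-0.015,0,0],"rotation":[0,0,0]},{"hand":-1,"travel":[-0.015,0,0],"rotation":[0,0,0]},{"hand":-1,"travel":[0,0,0],"rotation":[0,0,0]}]'>/dev/null; python3 go.py
python3 -m crank '[{"hand":-1,"travel":[0,0,0],"rotation":[0,0,0]}]'>/dev/null; python3 go.py
```

```text
t 29.65 tcp [ 0.5066 -0.2115  0.0364] yaw 1.3443 tcp rack [-0.2782 -0.0006] tip rack [-0.0532 -0.    ] tip z 0.0502 F [ 3.47 10.97 -2.81] F_along 11.47 w 0.271
t 29.75 tcp [ 0.5066 -0.2114  0.0364] yaw 1.3444 tcp rack [-0.2781 -0.0006] tip rack [-0.0531 -0.    ] tip z 0.0502 F [ 3.3  10.86 -3.15] F_along 11.32 w 0.272
```

```bash
python3 -m crank '[{"hand":-1,"travel":[-0.02,0,0],"rotation":[0,0,0]},{"hand":-1,"travel":[0,0,0],"rotation":[0,0,0]}]'>/dev/null; python3 go.py
```

```text
t 29.95 tcp [ 0.5066 -0.2115  0.0364] yaw 1.3446 tcp rack [-0.2782 -0.0006] tip rack [-0.0532  0.    ] tip z 0.0502 F [ 2.49 12.62 -2.81] F_along 12.85 w 0.274
```

```bash
python3 -m crank '[{"hand":-1,"travel":[0.03,0,0],"rotation":[0,0,0]},{"hand":-1,"travel":[0.05,0,0],"rotation":[0,0,0]},{"hand":-1,"travel":[0.05,0,0],"rotation":[0,0,0]},{"hand":-1,"travel":[0.1,0,0],"rotation":[0,0,0]},{"hand":-1,"travel":[0.15,0,0],"rotation":[0,0,0]},{"hand":-1,"travel":[0.15,0,0],"rotation":[0,0,0]},{"hand":-1,"travel":[0.1,0,0],"rotation":[0,0,0]},{"hand":-1,"travel":[0,0,0],"rotation":[0,0,0]}]'>/dev/null; python3 go.py; python3 look.py i 1
```

```text
t 30.75 tcp [ 0.5089 -0.2023  0.0367] yaw 1.3426 tcp rack [-0.2688 -0.0006] tip rack [-0.0438 -0.0005] tip z 0.0505 F [ 0.71  0.14 -2.48] F_along 0.3 w 0.272
```

View pics/is.png

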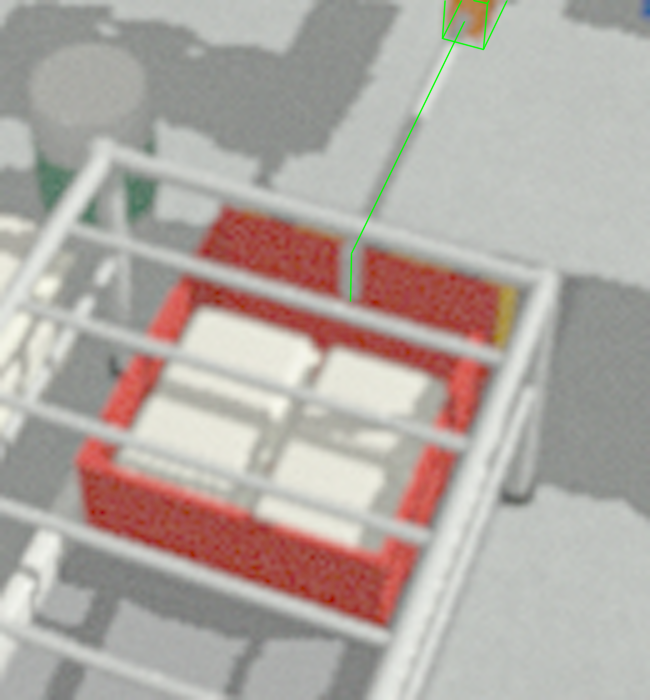

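View pics/it.png

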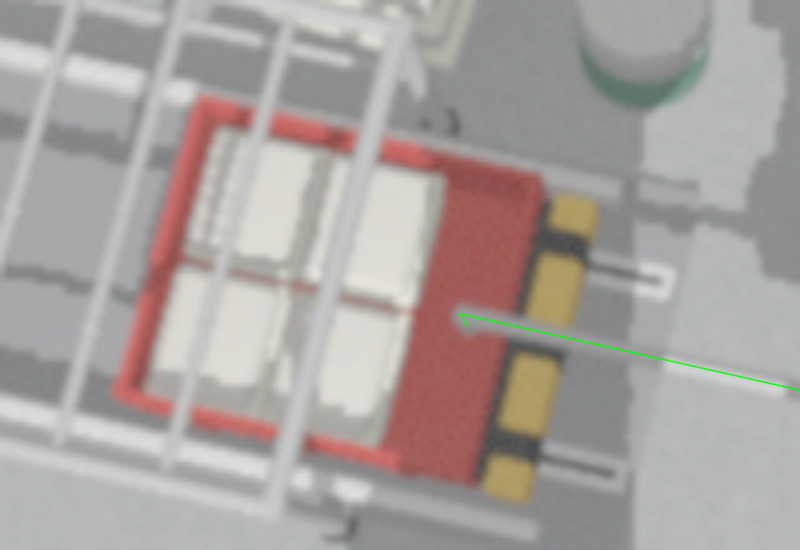

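```bash
python3 -m crank '[{"hand":-1,"travel":[0,0,-0.2],"rotation":[0,0,0]},{"hand":-1,"travel":[0,0,-0.4],"rotation":[0,0,0]},{"hand":-1,"travel":[0,0,-0.5],"rotation":[0,0,0]},{"hand":-1,"travel":[0,0,-0.6],"rotation":[0,0,0]},{"hand":-1,"travel":[0,0,-0.6],"rotation":[0,0,0]},{"hand":-1,"travel":[0,0,-0.4],"rotation":[0,0,0]},{"hand":-1,"travel":[0,0,0],"rotation":[0,0,0]}]'>/dev/null; python3 go.py
python3 - <<'E'
import numpy as np
from cell import status
from scipy.spatial.transform import Rotation as R
o=status.get_obs();e=o['eef_pos'];q=o['tcp_rot'];M=R.from_quat([q[1],q[2],q[3],q[0]]).as_matrix()
print((M.T@(np.array([.5332,-.3267,.0117])-e)/.02).round(2),(np.arctan2(M[1,0],M[0,0])-1.4512)/.12)
E
```

```text
t 31.55 tcp [ 0.5097 -0.2028  0.0923] yaw 1.3421 tcp rack [-0.2691 -0.0016] tip rack [-0.0441 -0.0015] tip z 0.1061 F [ 0.57 -0.66 -0.99] F_along -0.52 w 0.279
[-5.76  2.54  4.04] -0.9089896014511841
```

```bash
python3 -m crank '[{"hand":-1,"travel":[-0.5,0.1,0],"rotation":[0,0,0]},{"hand":-1,"travel":[-0.9,0.3,0],"rotation":[0,0,0]},{"hand":-1,"travel":[-0.9,0.4,0],"rotation":[0,0,0]},{"hand":-1,"travel":[-0.9,0.5,0],"rotation":[0,0,0]},{"hand":-1,"travel":[-0.9,0.5,0],"rotation":[0,0,0]},{"hand":-1,"travel":[-0.9,0.4,0],"rotation":[0,0,0]},{"hand":-1,"travel":[-0.6,0.3,0],"rotation":[0,0,0]},{"hand":-1,"travel":[-0.16,0.04,0],"rotation":[0,0,-0.2]}]'>/dev/null
python3 -m crank '[{"hand":-1,"travel":[0,0,0],"rotation":[0,0,-0.4]},{"hand":-1,"travel":[0,0,0],"rotation":[0,0,-0.3]},{"hand":-1,"travel":[0,0,0],"rotation":[0,0,0]},{"hand":-1,"travel":[0,0,0],"rotation":[0,0,0]}]'
cat > back.py <<'E'
import numpy as np
from cell import status
from scipy.spatial.transform import Rotation as R
o=status.get_obs();e=o['eef_pos'];q=o['tcp_rot'];M=R.from_quat([q[1],q[2],q[3],q[0]]).as_matrix()
print((M.T@(np.array([.5332,-.3267,.0117])-e)/.02).round(3),(np.arctan2(M[1,0],M[0,0])-1.4512)/.12,o['wrist_force'].round(2),e.round(4))
E
python3 back.py
python3 - <<'E'
from ov import *
S=snapshot('side');Tp=snapshot('top')
o=status.get_obs();e=o['eef_pos'];hy=1.448
hook=box(-.06,.06,-.012,.012,0,.034)+[((.06,0,.017),(.24,0,.017)),((.24,0,.017),(.24,0,-.0195))]
p=[e[0]-.015*np.cos(hy),e[1]-.015*np.sin(hy),hy]
it=[(p,e[2]+.0333,hook,(0,255,0))]
draw(S,it,(220,60,360,200),5,'s10',.5)
E
```

```text
clock: 32.75
eef_pos: [0.5321, -0.326, 0.0906]
tcp_rot: [-0.0, 0.748, 0.663, 0.0]
wrist_force: [0.3, 0.6, -0.0]
gripper_width: 0.27
[-0.031  0.058  3.944] -0.009749082892348179 [ 0.25  0.63 -0.04] [ 0.5321 -0.326   0.0906]
```

View pics/s10.png

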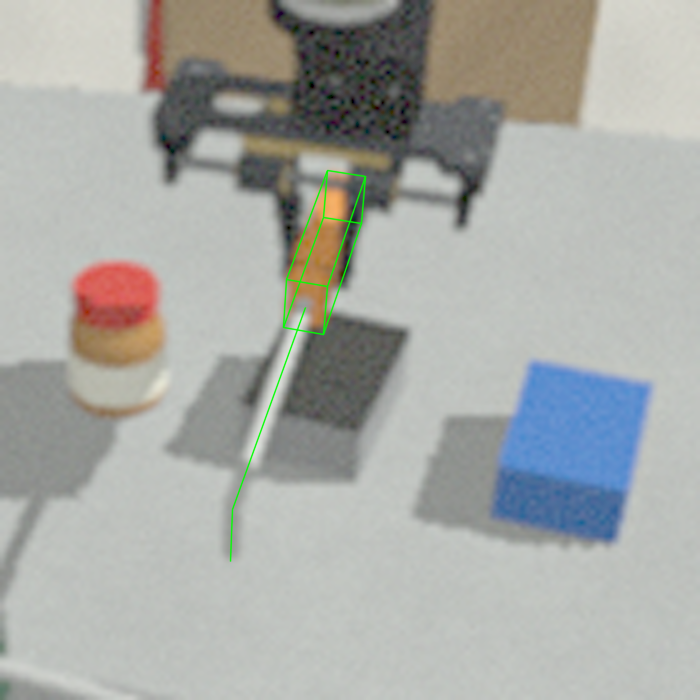

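```bash
python3 -m crank '[{"hand":-1,"travel":[-0.03,0.06,0.4],"rotation":[0,0,0]},{"hand":-1,"travel":[0,0,0.8],"rotation":[0,0,0]},{"hand":-1,"travel":[0,0,0.8],"rotation":[0,0,0]},{"hand":-1,"travel":[0,0,0.7],"rotation":[0,0,0]},{"hand":-1,"travel":[0,0,0.5],"rotation":[0,0,0]},{"hand":-1,"travel":[0,0,0.3],"rotation":[0,0,0]},{"hand":-1,"travel":[0,0,0.1],"rotation":[0,0,0]},{"hand":-1,"travel":[0,0,0.05],"rotation":[0,0,0]}]'>/dev/null; python3 back.py
python3 -m crank '[{"hand":-1,"travel":[0,0,0.05],"rotation":[0,0,0]},{"hand":-1,"travel":[0,0,0.05],"rotation":[0,0,0]},{"hand":-1,"travel":[0,0,0.03],"rotation":[0,0,0]},{"hand":-1,"travel":[0,0,0.03],"rotation":[0,0,0]},{"hand":-1,"travel":[0,0,0],"rotation":[0,0,0]}]'>/dev/null; python3 back.py
```

```text
[ 0.015 -0.019  0.305] -0.008104121844783782 [-0.52 -0.69 -0.93] [ 0.5335 -0.327   0.0178]
[ 0.014 -0.007  0.139] -0.00881217012476306 [-0.72 -0.77 -1.74] [ 0.5333 -0.327   0.0145]
```

```bash
python3 -m crank '[{"hand":-1,"travel":[0,0,0.04],"rotation":[0,0,0]},{"hand":-1,"travel":[0,0,0.03],"rotation":[0,0,0]},{"hand":-1,"travel":[0,0,0.03],"rotation":[0,0,0]},{"hand":-1,"travel":[0,0,0],"rotation":[0,0,0]}]'>/dev/null; python3 back.py
python3 -m crank '[{"hand":-1,"travel":[0,0,0.02],"rotation":[0,0,0]},{"hand":-1,"travel":[0,0,0.02],"rotation":[0,0,0]},{"hand":-1,"travel":[0,0,0],"rotation":[0,0,0]}]'>/dev/null; python3 back.py
```

```text
[ 0.01  -0.003  0.031] -0.00832529727848863 [ 0.2   0.74 -2.24] [ 0.5332 -0.3269  0.0123]
[ 0.014 -0.008  0.001] -0.008673458232453617 [-0.68 -0.04 -0.62] [ 0.5333 -0.327   0.0117]
```

```bash
python3 -m crank '[{"hand":-1,"travel":[0,0,0.015],"rotation":[0,0,0]},{"hand":-1,"travel":[0,0,0],"rotation":[0,0,0]}]'>/dev/null; python3 back.py
python3 - <<'E'
from ov import *
S=snapshot('side');w=snapshot('wrist')
draw(S,[],(220,60,360,200),5,'s11',.5)
E
```

```text
[ 0.014 -0.008  0.001] -0.008504334490559245 [-1.9   1.    3.35] [ 0.5333 -0.327   0.0117]
```

View pics/s11.png

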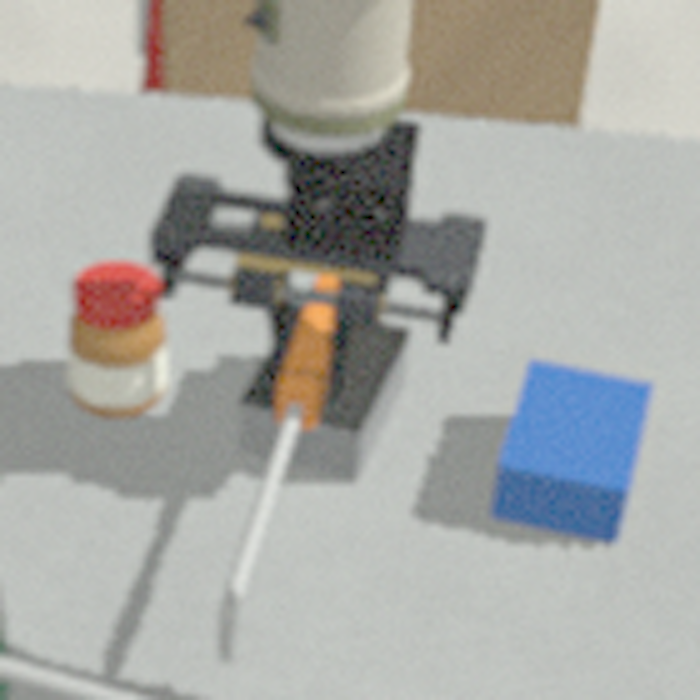

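Contact is now firm (wrist z changed from −1.6 to +3.4 N), and the hook sits at its original place. Next I open the gripper and rise.

```bash
python3 -m crank '[{"hand":-0.3,"travel":[0,0,0],"rotation":[0,0,0]},{"hand":0,"travel":[0,0,0],"rotation":[0,0,0]},{"hand":0.2,"travel":[0,0,0],"rotation":[0,0,0]},{"hand":0.2,"travel":[0,0,0],"rotation":[0,0,0]},{"hand":0.2,"travel":[0,0,0],"rotation":[0,0,0]},{"hand":0.2,"travel":[0,0,0],"rotation":[0,0,0]}]'; python3 back.py
python3 -m crank '[{"hand":0.2,"travel":[0,0,-0.3],"rotation":[0,0,0]},{"hand":0.2,"travel":[0,0,-0.6],"rotation":[0,0,0]},{"hand":0.2,"travel":[0,0,-1],"rotation":[0,0,0]},{"hand":0.2,"travel":[0,0,-1],"rotation":[0,0,0]},{"hand":0.2,"travel":[0,0,-1],"rotation":[0,0,0]},{"hand":0.2,"travel":[0,0,-1],"rotation":[0,0,0]},{"hand":0.2,"travel":[0,0,-1],"rotation":[0,0,0]},{"hand":0.2,"travel":[0,0,-1],"rotation":[0,0,0]}]'
python3 -m crank '[{"hand":0.2,"travel":[-1,0,-0.5],"rotation":[0,0,0]},{"hand":0.2,"travel":[-1,0,0],"rotation":[0,0,0]},{"hand":0.2,"travel":[-1,0,0],"rotation":[0,0,0]},{"hand":0.2,"travel":[-1,0,0],"rotation":[0,0,0]},{"hand":0.2,"travel":[-0.5,0,0],"rotation":[0,0,0]},{"hand":0.2,"travel":[0,0,0],"rotation":[0,0,0]},{"hand":0.2,"travel":[0,0,0],"rotation":[0,0,0]}]'
python3 - <<'E'
from ov import *
S=snapshot('side');Tp=snapshot('top');w=snapshot('wrist')
pickle.dump((w,S,Tp),open('end.pkl','wb'))
draw(S,[],(140,90,360,370),2.5,'endS',.6);draw(Tp,[],(60,80,420,250),2,'endT',.6)
draw(Tp,[],(120,130,280,240),5,'endG',.5)
cv2.imwrite('pics/endW.png',w['image'])
E
```

```text
clock: 35.75
eef_pos: [0.5333, -0.327, 0.0113]
tcp_rot: [0.0, 0.748, 0.663, 0.0]
wrist_force: [-0.8, -0.8, -0.3]
gripper_width: 0.591
[ 0.013 -0.008 -0.019] -0.008310585333739148 [-0.8  -0.79 -0.31] [ 0.5333 -0.327   0.0113]
clock: 36.55
eef_pos: [0.5335, -0.3269, 0.1515]
tcp_rot: [0.001, 0.748, 0.663, 0.0]
wrist_force: [0.9, 0.0, 0.4]
gripper_width: 0.599
clock: 37.25
eef_pos: [0.5226, -0.4156, 0.1588]
tcp_rot: [-0.001, 0.748, 0.663, 0.0]
wrist_force: [0.0, 0.8, 0.6]
gripper_width: 0.596
```

View pics/endS.png

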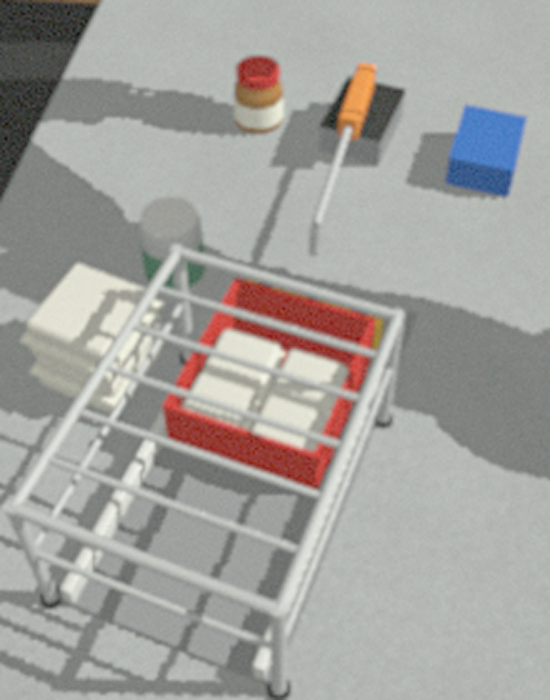

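View pics/endT.png

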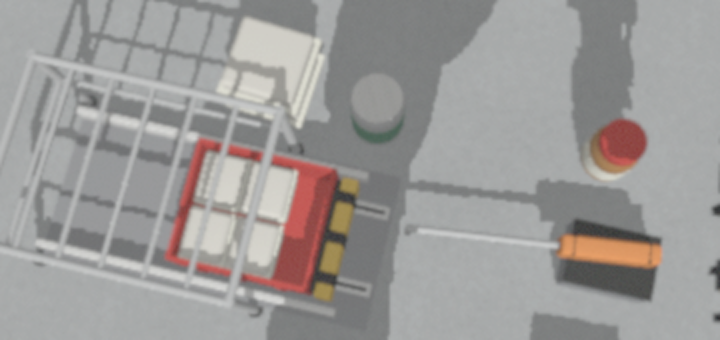

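View pics/endG.png

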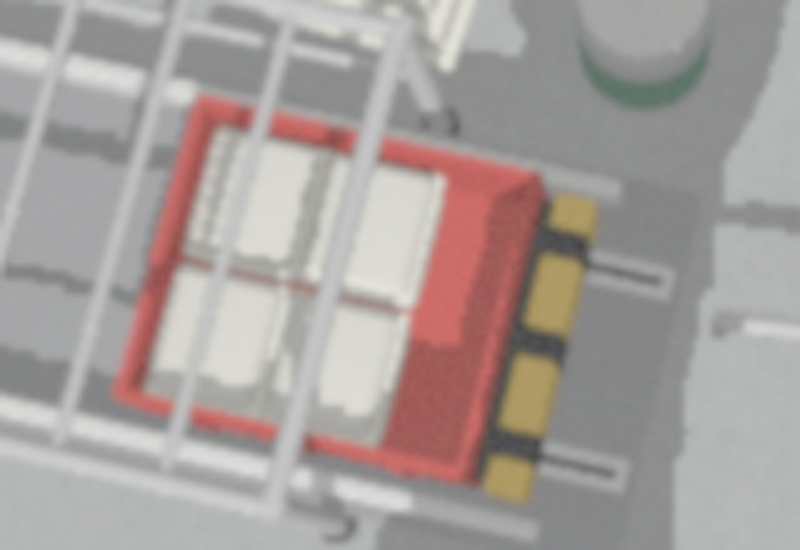

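View pics/endW.png

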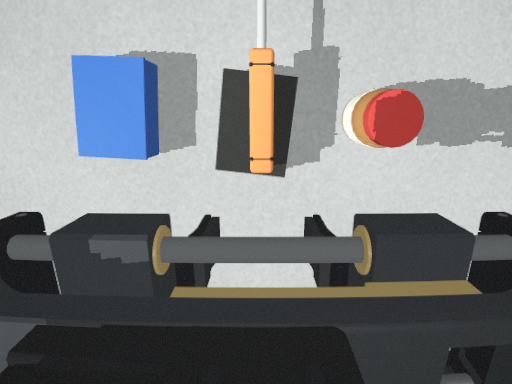

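```bash
python3 - <<'E'
from ov import *
w,S,Tp=pickle.load(open('end.pkl','rb')); _,Sp,Tq=pickle.load(open('w9.pkl','rb'))
S0=cv2.imread('pics/side0.png');T0=cv2.imread('pics/top0.png')
def mt(a,b,r,m=6):
    k=8;g=lambda im,r:cv2.resize(im[r[1]:r[3],r[0]:r[2]],None,fx=k,fy=k,interpolation=cv2.INTER_CUBIC)
    A=g(a,r);B=g(b,(r[0]-m,r[1]-m,r[2]+m,r[3]+m));_,v,_,l=cv2.minMaxLoc(cv2.matchTemplate(B,A,cv2.TM_CCOEFF_NORMED));return round(v,2),np.array(l)/k-m
for n,a,b,r in [('can',T0,Tp['image'],(234,117,264,152)),('jar',T0,Tp['image'],(350,138,386,172)),('boxes side',S0,S['image'],(150,195,190,235)),('jar side',S0,S['image'],(230,110,258,146)),('hook side',S0,S['image'],(262,112,295,190)),('hook top',T0,Tp['image'],(260,190,394,216)),('tote since press',Tq['image'],Tp['image'],(140,148,200,220)),('stop',T0,Tp['image'],(228,168,240,232))]: print(n,*mt(a,b,r))
from cell import finish_job
print(finish_job())
E
```

```text
can 1.0 [0. 0.]
jar 0.98 [0. 0.]
boxes side 0.98 [0. 0.]
jar side 0.89 [0.   0.25]
hook side 0.94 [0.125 0.   ]
hook top 1.0 [0.125 0.125]
tote since press 1.0 [ 0.125 -0.25 ]
stop 0.99 [0.125 0.   ]
the job is handed in; nothing more can be done
None
```

The tote is drawn forward against the yellow stop and left touching there. The hook is unhooked and lying flat on its grey rest, and the job was handed in at about 37 s of the 72 s.

**Pull:** The tote dragged at about 5 N and moved at 20 mm/s, slowing to about 3 mm/s near the stop. The force then rose to about 12.9 N with the tool standing still, which I took as the bumper pressed home. I eased off, moved the tip about 10 mm clear of the wall and lifted it out.

**Hook:** I laid it back at its original pose with a light contact of about 3 N on the rest.

**Last checks:** Compared with earlier pictures, the can, jar, boxes, hook and stop are within 0.25 px of where they started. The tote is within 0.25 px (under 1 mm) of where it was just before the final press, and looks square against the plate.

**What disagreed:**
- **Fingertips:** They ended about 38 mm higher than the reported tool point. My first grasp therefore closed on nothing above the handle, without touching it. I measured the offset in the pictures and the second grasp held.
- **False stop:** The force held at about 8 N for the last 1.5 mm or so before it went solid, which is more than drag plus the bumper's stated force explains. I pressed on in small steps until the tool no longer moved.
- **Bumper travel:** The bumper's 3 mm of give could not be measured directly in the pictures. That it is pressed home rests on the force and the tool position.

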